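# Load the parts washer, cover it and run it

## Robot

A 7-joint arm with a two-finger parallel gripper is mounted at the origin on a cart in front of the work surface, level with it; the furniture and walls round the work are solid. World frame = base frame: x ahead of the robot, y to its left, z up, the work surface at z = 0. Lengths are in m, angles in rad, forces in N, time in s.
With the tool pointing down it reaches from about 0.4 to 0.9 m from the base axis. Payload 5.6 kg.
Tool frame: the origin (TCP) lies at the very end of the fingers, on their centre line; the grasp point (between the pads) lies 19 mm behind it; z points along the fingers, x is the direction in which the jaws open and shut, and the axes are right-handed (so a half turn about z gives the same grasp; the last joint's range is limited). The gripper opens to 92 mm and grips with 3 to 60 N. Pads are 20 mm wide; open, the fingers measure 128 mm over their backs; the gripper's body (75 mm by 189 mm) begins 69 mm behind the grasp point.
Start: joints at [1.247, 0.468, -0.012, 1.603, 0.006, 1.071, -0.056], TCP at [0.18, -0.625, 0.215] pointing down, gripper open.
Joint ranges: [-2.53, 2.53], [-0.31, 2.02], [-1.57, 1.55], [0.28, 2.44], [-1.29, 4.43], [0.15, 1.84], [-2.92, 2.92]. Speed limits (rad/s): [2.57, 2.57, 3.14, 3.14, 3.14, 3.14, 3.14].

## Interface

Orientations are given as [roll, pitch, yaw] about the fixed x, y, z axes, in that order (R = Rz(yaw) Ry(pitch) Rx(roll)).
In Python, from bench import bot gives the robot as it stands. The module is installed in compiled form; this text tells all that it offers.
- The arm moves only by the shell command python3 -m pendant 'ROWS' [OPENING] [FORCE]. ROWS is JSON, a list that holds one entry, the list of rows, each a list of 6 numbers: the shift along the tool's x, y, z in mm, then the turn, a rotation vector about the tool's x, y, z in degrees. In form: [[[tx, ty, tz, ax, ay, az], ...]]. A call has 1 to 12 rows; each row is the pose to reach, as a shift and turn from the pose measured when the call began, along the tool's axes at that moment; what a row does not reach only later rows make up. A row lasts 1/12 s, in which the tool goes at most 41.7 mm and 7.16 degrees, less where a joint would pass 70% of its speed; a pose out of reach is approached as far as the arm can. A call with a gripper value outside its range is refused whole. OPENING is the closure, from -1 (fully open) to 1 (shut), set as the call begins (- or left out, the last holds). The fingers move at their own pace and stop on an object; FORCE is the grip in N (left out, the last holds). Time passes only in rows, so rows that repeat a pose let the fingers close. It gives the time, the measured TCP pose, the force and the opening at its end, in the units of the state.
- bot.get_state(): the state, without advancing time (a new reading comes with each control period).
- bot.capture(name): name is "scene" or "side" or "wrist"; returns a dict with "frame" (480x640x3 uint8, red, green, blue), "depth" (480x640 float32, m along the optical axis (not along the pixel's ray), 0 where there is no reading), "fx", "fy", "cx", "cy" (pixels), "eye" and "orientation" of the camera in the world. Camera axes: x right, y down, z forward; pixel columns grow to the right and rows downward; lengths in m; the calibration is good to about 2 mm. The wrist camera is an equidistant fisheye: a pixel r from the principal point sees the ray r / f radians off the axis. A picture is of the moment at which its call begins.
- bot.job_done(): hands the job in, once; it reports no verdict.
The state is a dict: "clock": time; "joints": joint angles; "dq": joint speeds; "tau": joint torques, N m; "position": TCP position; "ee_rot": TCP orientation; "force": force on the tool from outside, world axes, zero at the start; "wrist_torque": the same for the moment, N m; "opening": finger opening in m.
Only numpy, scipy, OpenCV 4.12 (cv2) and the standard library are available. Lean on these libraries where they do the work, as an engineer would, in place of code of your own. Each camera call takes 0.05 s, during which the arm holds its last target. There are 200 camera calls.

## Task

Lift the cover off the parts washer and put it aside on the bench, then lay all the loose wrenches flat in the empty basin, side by side along its front-to-back length with their closed ring ends all towards the washer's front (the side nearest you, with the brass drain plug). Set the cover back on the rim so that it sits fully home and level, then run the washer by pushing the stick straight away from that front side and holding it there for about three seconds; let it spring back and leave the washer covered. Leave the jar of screws and the spray can where they stand.

Things in the scene. Friction and masses are not known exactly. Their poses are not given: they have to be found in the camera images.
- washer: grey and bright-metal parts washer, fixed. Origin at bench height under the centre of its rectangular basin; x axis points away from its front (the side nearest the robot), y to its left, z up. Basin outside 206 (x) by 186 (y) mm, inside 190 by 170 mm, walls 8 mm thick, rim 60 mm and flat floor 20 mm above the bench. A brass drain plug sticks out 20 mm at the front
- floor (a point): centre of the basin's floor, 20 mm above the bench, 40 mm below the rim; axes as the washer's
- rim (a point): centre of the basin's mouth, at rim height (60 mm above the bench); axes as the washer's
- cover: loose metal cover, 0.4 kg, at the start seated on the washer: plate 206 (x) by 186 (y) by 5 mm with a rubber lip below it, 8 mm deep, rounded, which fits inside the basin walls with 4 mm play on every side. Origin at the centre, level with the bottom of the lip (8 mm below the plate's underside); z up. It fits either way round (half a turn)
- cover_seat (a point): centre of the plate's underside, 8 mm above the cover's origin; it coincides with rim when the cover is seated; axes as the cover's. The bench to the washer's left is empty at every start for 0.12 m round the point 0.47 m ahead and 0.37 m to the left of the robot's base: room to put the cover down
- cover_handle (a point): centre of the cover's black bar handle, 42 mm above the cover's origin: bar 90 (along the cover's x) by 16 (y) by 14 mm, on two posts, with 22 mm of clear space between the bar and the plate
- stick_ball (a point): centre of the black ball, 26 mm across, on the control stick. The stick stands on a console (130 by 100 mm, 45 mm high) joined to the washer's right (-y) side. Upright, the ball's centre is 113 mm above the bench, 35 mm towards the front and 150 mm to the right of the basin's centre, and 62 mm above the pivot
- stick_fore (a joint): tilt of the stick along the washer's x, rad: 0 upright, positive = away from the washer's front (+x), stops at 0.45 either way; sprung back to 0 with 0.5 N m/rad (about 3 N at the ball for 0.35 rad)
- stick_side (a joint): tilt of the stick sideways, rad: positive = to the washer's left (+y), stops at 0.45 either way; sprung in the same way
- wrench1_mid (a point): centre (half-way up) of wrench 1: plain steel combination wrench, 166 mm long, 8 mm thick at its ends, which are 25 mm wide; shank 10 mm wide, 1 to 6 mm above what it lies on; this point is 3.5 mm above that. x axis along it from the closed ring end to the open jaw end, z up. Three or four wrenches are present; an absent one reads None
- wrench1_ring (a point): centre of the closed ring end of wrench 1, 73 mm from its middle towards -x
- wrench2_mid (a point): centre (half-way up) of wrench 2: plain steel combination wrench, 166 mm long, 8 mm thick at its ends, which are 25 mm wide; shank 10 mm wide, 1 to 6 mm above what it lies on; this point is 3.5 mm above that. x axis along it from the closed ring end to the open jaw end, z up. Three or four wrenches are present; an absent one reads None
- wrench2_ring (a point): centre of the closed ring end of wrench 2, 73 mm from its middle towards -x
- wrench3_mid (a point): centre (half-way up) of wrench 3: plain steel combination wrench, 166 mm long, 8 mm thick at its ends, which are 25 mm wide; shank 10 mm wide, 1 to 6 mm above what it lies on; this point is 3.5 mm above that. x axis along it from the closed ring end to the open jaw end, z up. Three or four wrenches are present; an absent one reads None
- wrench3_ring (a point): centre of the closed ring end of wrench 3, 73 mm from its middle towards -x
- wrench4_mid (a point): centre (half-way up) of wrench 4: plain steel combination wrench, 166 mm long, 8 mm thick at its ends, which are 25 mm wide; shank 10 mm wide, 1 to 6 mm above what it lies on; this point is 3.5 mm above that. x axis along it from the closed ring end to the open jaw end, z up. Three or four wrenches are present; an absent one reads None
- wrench4_ring (a point): centre of the closed ring end of wrench 4, 73 mm from its middle towards -x
- screw_jar: brown jar of screws with a grey lid, 70 mm across, 95 mm high; bystander; origin at its foot
- spray_can: white spray can with a blue cap, 59 mm across, 200 mm high; bystander; origin at its foot

How it is judged:
By the outcome, as a careful person would: the job done as asked, in the order asked, and still so for the second after the job is handed in, with the robot touching nothing.
Of wrench1, wrench2, wrench3, wrench4 only 3 to 4 are there at a start; the rules pass over those that are not, and their reading is None.
At some moment in a run one of cover may be knocked a few centimetres aside while the robot is not near it.
Once in a run the grip may slacken for a moment while it holds something.
It also fails if it takes over 210 s, if anything falls off the work surface, if the arm or the gripper's body presses on something with over 40 N, if the wrist force passes 120 N, or if a joint passes its speed limit or range.

## Working session

There is one attempt and no reset: what is moved stays moved. The work goes in short steps, Python scripts to look and compute and a shell command to move; the robot and the scene stay as the last step left them, time stands still between calls to the robot, and variables do not carry over. Pictures are saved under pics/ and viewed, about 12 in all and at most 16, crops included, and the job is handed in when it is done.

```bash
mkdir -p pics; cat > h.py <<'E'
import numpy as np, cv2
from scipy.spatial.transform import Rotation as R
from bench import bot
def cap(n,save=None):
    c=bot.capture(n)
    if save: cv2.imwrite(f'pics/{save}.png',c['frame'][:,:,::-1])
    return c
def cR(c):
    o=np.array(c['orientation'],float)
    return o if o.shape==(3,3) else (R.from_euler('xyz',o).as_matrix() if o.size==3 else R.from_quat(o).as_matrix())
def ray(c,u,v,fish=False):
    x=(np.asarray(u,float)-c['cx'])/c['fx'];y=(np.asarray(v,float)-c['cy'])/c['fy']
    if fish:
        r=np.hypot(x,y)+1e-9; d=np.stack([np.sin(r)*x/r,np.sin(r)*y/r,np.cos(r)],-1)
    else: d=np.stack([x,y,np.ones_like(x)],-1)
    return d@cR(c).T
def onplane(c,u,v,z,fish=False):
    d=ray(c,u,v,fish); e=np.array(c['eye']); return e+d*((z-e[2])/d[...,2])[...,None]
def cloud(c,fish=False):
    v,u=np.mgrid[:480,:640]; d=ray(c,u,v,fish)
    if fish: d=d/(d@cR(c)[:,2])[...,None]
    P=np.array(c['eye'])+d*c['depth'][...,None]; P[c['depth']<=0]=np.nan
    return P
E
python3 - <<'E'
from h import *
print(bot.get_state())
for n in('scene','side','wrist'):
    c=cap(n,n+'0');print(n,c['fx'],c['cx'],c['cy'],c['eye'],np.array(c['orientation']).tolist(),(c['depth']>0).mean())
E
```

```text
{'clock': 0.0, 'joints': array([ 1.24698774,  0.46839409, -0.01160342,  1.60361997,  0.00600473,
        1.07140048, -0.0562833 ]), 'dq': array([-1.38822042e-03,  4.71575199e-05, -2.96768824e-05, -1.28932411e-03,
        9.98885510e-06, -5.25318976e-04,  3.94637080e-04]), 'tau': array([-1.81900423e-04, -5.20570600e+01, -1.19092700e-02, -2.43748873e+01,
       -5.65759919e-02,  1.71940459e-02,  1.38659680e-04]), 'position': array([ 0.17990482, -0.62399673,  0.21363089]), 'ee_rot': array([ 3.14146424e+00,  1.78285010e-03, -1.29003234e+00]), 'force': array([ 0.73107861, -0.04435151,  0.50309185]), 'wrist_torque': array([-0.02044972, -0.04423062, -0.00786273]), 'opening': 0.09166791543744965}
scene 447.73034599223814 319.46479395804073 242.06105445368576 [0.12886102 0.80527748 0.69747493] [-2.1394189133347847, -0.01870468476656484, -2.676017151921764] 0.9960286458333333
side 579.3739856741946 317.4696980205813 241.63361506504043 [0.60018604 0.97232465 0.84595953] [-2.1993130407344075, -0.009551939911151663, 3.1040686407204974] 0.9959147135416667
wrist 371.64829954431775 317.0185378000489 239.24674823551126 [ 0.24306919 -0.60734398  0.38411099] [2.902804185780598, 0.0021961599672684073, -1.2905657046670895] 0.9206184895833334
```

View pics/scene0.png

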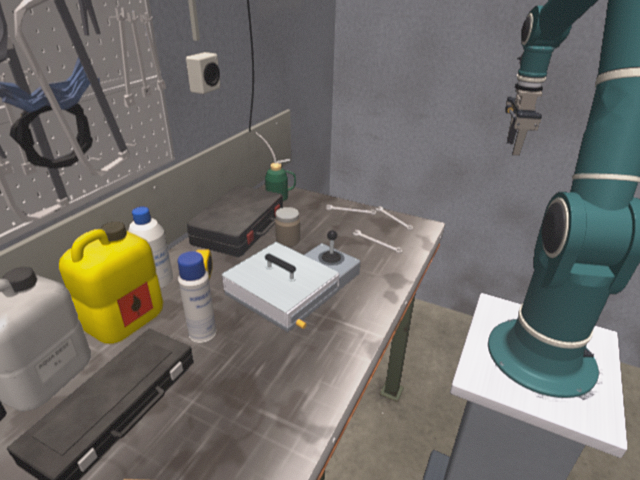

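View pics/side0.png

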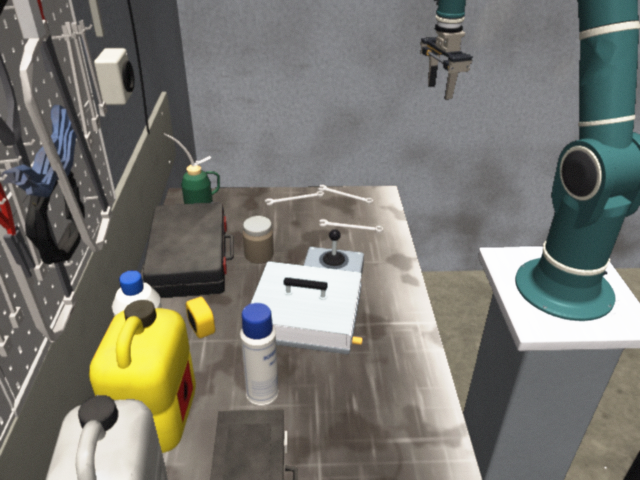

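The scene view shows the covered washer (plate ~(280,280), handle (280,263), stick ball (332,235), plug (300,323)). Three wrenches lie to the right at (350,209), (393,217) and (377,240), with the jar at (287,225) and the can at (197,295). The side view agrees: wrenches at (293,199), (345,193) and (350,226), with two of them touching or overlapping near (320,190).

```bash
python3 - <<'E'
from h import *
for n in('scene','side'):
    c=cap(n); P=cloud(c); Z=P[...,2]; f=c['frame'].astype(int)
    print(n,'bench z',np.nanmedian(Z[(P[...,0]>.35)&(P[...,0]<.7)&(abs(P[...,1])<.6)]))
    m=(Z>.06)&(Z<.072)&(P[...,0]>.3)&(P[...,0]<.8)&(abs(P[...,1])<.35)
    m=cv2.morphologyEx(m.astype(np.uint8),cv2.MORPH_OPEN,np.ones((3,3)))
    k,l,s,_=cv2.connectedComponentsWithStats(m); i=1+s[1:,4].argmax()
    q=P[l==i]; print('plate',s[i],cv2.minAreaRect((q[:,:2]*1000).astype(np.float32)),np.median(q[:,2]))
    hsv=cv2.cvtColor(c['frame'],cv2.COLOR_RGB2HSV)
    # black handle/ball
    w=(P[...,0]>.35)&(P[...,0]<.75)&(P[...,1]>-.35)&(P[...,1]<.2)
    b=w&(f.max(2)<60)&(Z>.08)&(Z<.14)
    k,l,s,_=cv2.connectedComponentsWithStats(b.astype(np.uint8))
    for i in range(1,k):
        if s[i,4]>15: q=P[l==i]; print('blk',s[i,4],np.median(q,0).round(4),cv2.minAreaRect((q[:,:2]*1000).astype(np.float32)))
    o=(hsv[...,0]>10)&(hsv[...,0]<28)&(hsv[...,1]>170)&(hsv[...,2]>150)&(Z>.005)&(Z<.07)&(P[...,0]<.6)
    if o.any(): print('plug',o.sum(),np.median(P[o],0))
    # tall things
    for nm,a,bb in(('h>85',.085,.1),('cap',.17,.21)):
        t=(Z>a)&(Z<bb)&(P[...,0]>.35)&(P[...,0]<.9)&(abs(P[...,1])<.7)
        k,l,s,_=cv2.connectedComponentsWithStats(t.astype(np.uint8))
        for i in range(1,k):
            if s[i,4]>40: q=P[l==i]; print(nm,s[i],q.min(0).round(3),q.max(0).round(3))
    # zoomed wrench views
    u0,v0,W,H=((300,190,120,80) if n=='scene' else (255,175,140,70))
    cv2.imwrite(f'pics/z_{n}.png',cv2.resize(c['frame'][v0:v0+H,u0:u0+W,::-1],None,fx=5,fy=5,interpolation=cv2.INTER_CUBIC))
E
```

```text
scene bench z 0.00036114158406452823
plate [ 223  243  115   69 3936] ((582.3286743164062, 81.77227783203125), (188.486083984375, 209.354248046875), 77.67465209960938) 0.06467756319124007
blk 42 [ 0.5122 -0.0508  0.118 ] ((513.9920654296875, -53.22798156738281), (19.357051849365234, 13.623966217041016), 45.594783782958984)
blk 88 [0.5881 0.0868 0.0982] ((581.4684448242188, 85.05819702148438), (13.365214347839355, 84.3558120727539), 76.2793197631836)
plug 19 [0.48299288 0.16604317 0.0176549 ]
h>85 [266 171  30   9 128] [ 0.805 -0.386  0.085] [ 0.89  -0.322  0.1  ]
h>85 [276 208  23  15 261] [ 0.657 -0.166  0.085] [ 0.722 -0.102  0.098]
h>85 [153 247  15  14  84] [0.847 0.153 0.085] [0.859 0.203 0.1  ]
h>85 [265 254  31  20 176] [0.539 0.066 0.086] [0.627 0.098 0.1  ]
h>85 [ 72 274  87  44 548] [0.783 0.25  0.085] [0.887 0.405 0.1  ]
h>85 [182 297  30  16 169] [0.637 0.257 0.085] [0.688 0.305 0.1  ]
h>85 [  0 320  82  65 733] [0.795 0.431 0.085] [0.825 0.588 0.1  ]
cap [132 207  19  20 282] [0.87  0.163 0.17 ] [0.9   0.201 0.203]
cap [  59  231   92   53 2619] [0.785 0.252 0.17 ] [0.9 
[... 773 characters left out ...]
0.723 -0.101  0.1  ]
h>85 [283 280  45  11 228] [0.541 0.074 0.085] [0.629 0.099 0.1  ]
h>85 [153 351  39  75 338] [0.786 0.262 0.085] [0.826 0.405 0.1  ]
h>85 [243 355  34  19 206] [0.639 0.277 0.085] [0.696 0.305 0.1  ]
h>85 [155 443   7  37 129] [0.8   0.444 0.085] [0.809 0.503 0.1  ]
cap [174 138  14  14  43] [ 0.872 -0.354  0.17 ] [ 0.899 -0.339  0.209]
cap [123 270  22  29 444] [0.871 0.162 0.17 ] [0.9   0.203 0.205]
cap [242 302  31  35 865] [0.643 0.252 0.17 ] [0.692 0.302 0.204]
cap [  95  308   91   82 4626] [0.786 0.253 0.17 ] [0.9   0.404 0.21 ]
cap [  92  399   61   81 3575] [0.798 0.433 0.17 ] [0.86  0.569 0.21 ]
cap [ 54 412  29  68 906] [0.866 0.464 0.195] [0.9   0.569 0.209]
```

View pics/z_side.png

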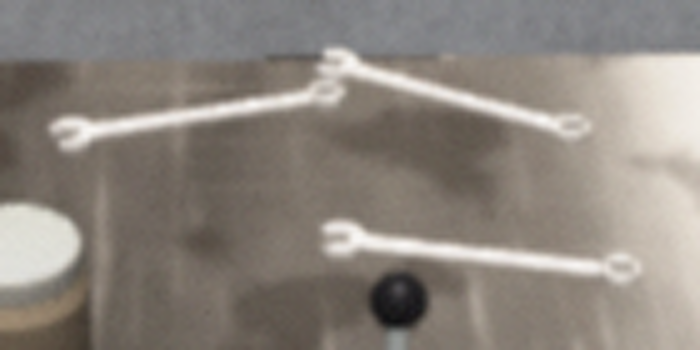

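The zoomed side view shows three wrenches. Wrench A has its jaw at (72,133) and ring at (325,92). B has its jaw at (338,62) and ring at (572,125). C has its jaw at (340,238) and ring at (620,267). A's ring almost touches B's jaw.

```bash
cat >> h.py <<'E'
def go(x,y,z,yawdeg,s=None):
    s=s or bot.get_state(); Rc=R.from_euler('xyz',s['ee_rot']); Rt=R.from_euler('xyz',[np.pi,0,np.radians(yawdeg)])
    d=Rc.inv().apply(np.array([x,y,z])-s['position'])*1000; r=(Rc.inv()*Rt).as_rotvec(degrees=True)
    print('TCP',np.round(s['position'],4),'eul',np.degrees(s['ee_rot']).round(1),'F',np.round(s['force'],1),'op',round(s['opening'],4),'t',round(s['clock'],1)); print('ROW',d.round(1),r.round(2))
E
python3 - <<'E'
from h import *
c=cap('side')
for n,j,r in(('A',(72,133),(325,92)),('B',(338,62),(572,125)),('C',(340,238),(620,267))):
    p=[onplane(c,255+q[0]/5,175+q[1]/5,.006) for q in(j,r)]
    print(n,'jaw',p[0].round(3),'ring',p[1].round(3),'mid',((p[0]+p[1])/2).round(3),'len',np.linalg.norm(p[0]-p[1]).round(3),'yaw',np.degrees(np.arctan2(*(p[0]-p[1])[1::-1])).round(1))
go(.583,.083,.30,77.8)
E
```

```text
A jaw [ 0.673 -0.371  0.006] ring [ 0.533 -0.41   0.006] mid [ 0.603 -0.39   0.006] len 0.145 yaw 15.9
B jaw [ 0.524 -0.443  0.006] ring [ 0.399 -0.373  0.006] mid [ 0.462 -0.408  0.006] len 0.144 yaw -29.2
C jaw [ 0.531 -0.265  0.006] ring [ 0.39  -0.236  0.006] mid [ 0.461 -0.251  0.006] len 0.145 yaw -11.8
TCP [ 0.18   -0.6244  0.2143] eul [180.    0.  -73.9] F [-1.7  0.5  0.2] op 0.0921 t 0.3
ROW [-568.1 -583.2  -85.5] [-4.0000e-02  2.0000e-02 -1.5172e+02]
```

```bash
python3 -m pendant '[[[-25,-25,-4,0,0,-6],[-50,-50,-8,0,0,-12],[-75,-75,-12,0,0,-18],[-100,-100,-16,0,0,-24],[-125,-127,-20,0,0,-30],[-150,-153,-24,0,0,-36],[-175,-179,-28,0,0,-43],[-200,-205,-32,0,0,-50],[-225,-231,-35,0,0,-57],[-250,-257,-38,0,0,-64],[-275,-283,-41,0,0,-71],[-284,-292,-43,0,0,-76]]]' -1 40; python3 - <<'E'
from h import *
go(.583,.083,.30,77.8); print(bot.get_state()['joints'].round(2))
E
```

```text
clock: 1.3
position: [0.3845, -0.2659, 0.2581]
ee_rot: [-3.141, -0.001, 0.049]
force: [0.2, -0.7, 0.1]
opening: 0.0918
TCP [ 0.3845 -0.2659  0.2581] eul [-1.799e+02 -1.000e-01  2.800e+00] F [ 0.2 -0.7  0.1] op 0.0918 t 1.3
ROW [ 215.3 -338.8  -41.2] [ 1.000e-02 -1.000e-01 -7.502e+01]
[ 0.95  0.14 -0.45  1.96  0.07  1.05  0.52]
```

```bash
python3 -m pendant '[[[18,-28,-4,0,0,-6],[36,-56,-8,0,0,-12],[54,-84,-12,0,0,-18],[72,-112,-16,0,0,-24],[90,-140,-20,0,0,-30],[108,-168,-24,0,0,-36],[126,-196,-28,0,0,-42],[144,-224,-32,0,0,-49],[162,-252,-35,0,0,-56],[180,-280,-38,0,0,-63],[198,-308,-40,0,0,-70],[215,-339,-41,0,0,-75]]]'; python3 - <<'E'
from h import *
go(.583,.083,.20,77.8); print(bot.get_state()['joints'].round(2))
c=cap('wrist','w1'); P=cloud(c,True); Z=P[...,2]
m=(Z>.058)&(Z<.072); k,l,s,_=cv2.connectedComponentsWithStats(m.astype(np.uint8)); i=1+s[1:,4].argmax(); q=P[l==i]
print(cv2.minAreaRect((q[:,:2]*1000).astype(np.float32)),np.median(q[:,2]))
b=(c['frame'].max(2)<60)&(Z>.08)&(Z<.14)
k,l,s,_=cv2.connectedComponentsWithStats(b.astype(np.uint8))
for i in range(1,k):
    if s[i,4]>60: q=P[l==i]; print('blk',s[i],np.median(q,0).round(4),cv2.minAreaRect((q[:,:2]*1000).astype(np.float32)))
E
```

```text
clock: 2.3
position: [0.5837, 0.0837, 0.3001]
ee_rot: [3.14, -0.001, 1.362]
force: [0.3, -0.1, -0.0]
opening: 0.0917
TCP [0.5837 0.0837 0.3001] eul [ 1.799e+02 -1.000e-01  7.800e+01] F [ 0.3 -0.1 -0. ] op 0.0917 t 2.3
ROW [ -0.9  -0.7 100.1] [ 0.11 -0.05  0.22]
[ 0.41  0.41 -0.81  1.62  0.31  1.24  0.9 ]
((581.2658081054688, 78.80747985839844), (188.65625, 207.6692657470703), 77.83082580566406) 0.06514679701653742
```

View pics/w1.png

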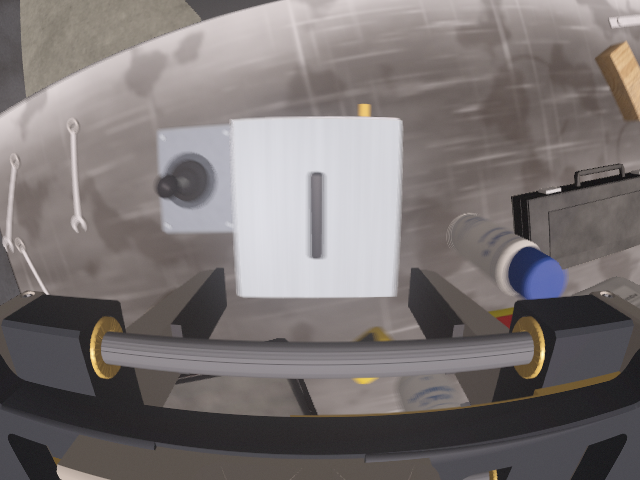

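The wrist view shows the cover plate spanning (233–403, 117–298), the handle at (316,215), the plug at (364,110) at the front, the stick at (170,186), the can at (530,270), and wrenches at far left.

```bash
python3 -m pendant '[[[-1,0,35,0,0,0],[-2,0,70,0,0,0],[-3,0,105,0,0,0.2],[-3,0,140,0,0,0.2],[-3,0,165,0,0,0.2],[-3,0,185,0,0,0.2],[-3,0,200,0,0,0.2],[-3,0,212,0,0,0.2],[-3,0,220,0,0,0.2],[-3,0,225,0,0,0.2],[-3,0,225,0,0,0.2],[-3,0,225,0,0,0.2]]]'
python3 -m pendant '[[[0,0,0,0,0,0],[0,0,0,0,0,0],[0,0,0,0,0,0],[0,0,0,0,0,0],[0,0,0,0,0,0],[0,0,0,0,0,0],[0,0,0,0,0,0],[0,0,0,0,0,0],[0,0,0,0,0,0],[0,0,0,0,0,0]]]' 1 50
python3 -m pendant '[[[0,0,-5,0,0,0],[0,0,-10,0,0,0],[0,0,-15,0,0,0],[0,0,-20,0,0,0],[0,0,-25,0,0,0],[0,0,-30,0,0,0],[0,0,-30,0,0,0]]]'
python3 - <<'E'
from h import *
cap('side','s2'); go(.5,.081,.29,77.8)
E
```

```text
clock: 3.35
position: [0.5854, 0.0908, 0.0758]
ee_rot: [3.139, -0.008, 1.369]
force: [-0.1, -0.3, 1.3]
opening: 0.0919
clock: 4.18
position: [0.5852, 0.0886, 0.0756]
ee_rot: [3.139, -0.005, 1.368]
force: [1.2, -9.8, 2.0]
opening: 0.0276
clock: 4.77
position: [0.5858, 0.0894, 0.1069]
ee_rot: [3.137, -0.006, 1.369]
force: [0.9, 0.8, -3.7]
opening: 0.0153
TCP [0.5855 0.0891 0.1064] eul [179.8  -0.3  78.4] F [ 0.7 -0.  -3.8] op 0.0159 t 4.8
ROW [ -24.1  -81.5 -184.1] [ 0.22 -0.32  0.63]
```

View pics/s2.png

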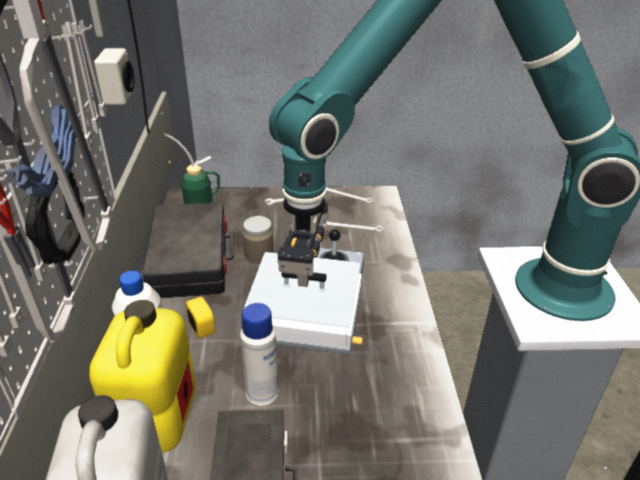

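The cover is in the grip, lifted about 30 mm at (305,270), and level. Next I carry it up and over to the free spot.

```bash
python3 -m pendant '[[[0,0,-12,0,0,0],[0,0,-30,0,0,0],[-2,-8,-50,0,0,0],[-4,-16,-70,0,0,0],[-7,-25,-90,0,0,0],[-10,-35,-110,0,0,0],[-13,-45,-130,0,0,0],[-16,-55,-150,0,0,0],[-19,-65,-165,0,0,0],[-22,-75,-178,0,0,0],[-24,-80,-184,0,0,0],[-24,-82,-184,0,0,0]]]'
python3 - <<'E'
from h import *
go(.47,.37,.29,77.8)
E
```

```text
clock: 5.82
position: [0.4994, 0.0815, 0.2917]
ee_rot: [3.135, -0.005, 1.369]
force: [0.2, -0.3, -5.2]
opening: 0.0152
TCP [0.4994 0.0815 0.2917] eul [179.6  -0.3  78.5] F [ 0.2 -0.3 -5.2] op 0.0152 t 5.8
ROW [276.8 -86.6   2.5] [ 0.4  -0.3   0.65]
```

```bash
python3 -m pendant '[[[12,-4,0,0,0,0],[30,-10,0,0,0,0],[55,-18,0,0,0,0],[82,-26,1,0,0,0.3],[110,-35,1,0.2,-0.2,0.6],[138,-44,1,0.4,-0.3,0.6],[166,-53,1,0.4,-0.3,0.6],[194,-62,2,0.4,-0.3,0.6],[222,-71,2,0.4,-0.3,0.6],[248,-78,2,0.4,-0.3,0.6],[266,-83,2,0.4,-0.3,0.6],[277,-87,2,0.4,-0.3,0.6]]]'
python3 -m pendant '[[[0,0,18,0,0,0],[0,0,42,0,0,0],[0,0,70,0,0,0],[0,0,98,0,0,0],[0,0,126,0,0,0],[0,0,150,0,0,0],[0,0,174,0,0,0],[0,0,195,0,0,0],[0,0,212,0,0,0],[0,0,225,0,0,0],[0,0,235,0,0,0],[0,0,240,0,0,0]]]'
python3 - <<'E'
from h import *
go(.47,.37,.024,77.8)
E
```

```text
clock: 6.82
position: [0.4686, 0.3731, 0.2892]
ee_rot: [-3.139, -0.001, 1.362]
force: [-0.3, -0.5, -4.2]
opening: 0.0158
clock: 7.82
position: [0.4675, 0.373, 0.0474]
ee_rot: [-3.138, 0.001, 1.362]
force: [-0.1, -0.9, -3.6]
opening: 0.0154
TCP [0.4675 0.373  0.0474] eul [-1.798e+02  1.000e-01  7.800e+01] F [-0.1 -0.9 -3.6] op 0.0154 t 7.8
ROW [-2.4  3.2 23.4] [-0.23  0.05  0.22]
```

```bash
python3 -m pendant '[[[0,0,4,0,0,0],[0,0,8,0,0,0],[0,0,12,0,0,0],[0,0,15,0,0,0],[0,0,18,0,0,0],[0,0,20,0,0,0],[0,0,22,0,0,0],[0,0,23,0,0,0],[0,0,24,0,0,0],[0,0,24,0,0,0]]]'
python3 -m pendant '[[[0,0,0,0,0,0],[0,0,0,0,0,0],[0,0,0,0,0,0],[0,0,0,0,0,0],[0,0,0,0,0,0],[0,0,0,0,0,0],[0,0,0,0,0,0]]]' -1
python3 -m pendant '[[[0,0,-10,0,0,0],[0,0,-30,0,0,0],[0,0,-60,0,0,0],[0,0,-95,0,0,0],[0,0,-130,0,0,0],[0,0,-165,0,0,0],[0,0,-200,0,0,0],[0,0,-230,0,0,0],[0,0,-250,0,0,0],[0,0,-260,0,0,0]]]'
python3 - <<'E'
from h import *
go(.45,-.3,.30,77.8); print(bot.get_state()['joints'].round(2))
E
```

```text
clock: 8.65
position: [0.4676, 0.373, 0.0263]
ee_rot: [-3.14, 0.002, 1.362]
force: [-4.8, -6.4, 18.0]
opening: 0.0154
clock: 9.23
position: [0.4675, 0.373, 0.0261]
ee_rot: [-3.139, 0.002, 1.362]
force: [-0.6, -0.3, -0.4]
opening: 0.0602
clock: 10.07
position: [0.4686, 0.3746, 0.2901]
ee_rot: [3.14, -0.001, 1.362]
force: [0.6, 0.5, -0.9]
opening: 0.0919
TCP [0.4686 0.3746 0.2901] eul [ 1.799e+02 -1.000e-01  7.800e+01] F [ 0.6  0.5 -0.9] op 0.0919 t 10.1
ROW [-663.8  121.7  -10.7] [ 0.07 -0.08  0.23]
[-0.08  0.47 -0.89  1.6   0.38  1.25  0.32]
```

```bash
python3 -m pendant '[[[-25,15,0,0,0,0],[-55,32,0,0,0,0],[-90,50,0,0,0,0],[-125,68,0,0,0,0],[-160,86,0,0,0,0],[-195,104,0,0,0,0],[-225,122,0,0,0,0],[-245,140,-4,0,0,0],[-258,155,-7,0,0,0],[-261,168,-10,0,0,0],[-261,172,-10,0,0,0],[-261,172,-10,0,0,0]]]' -1
python3 - <<'E'
from h import *
go(.45,-.3,.30,77.8)
for n in('wrist','side','scene'):
    c=cap(n,n+'3'); P=cloud(c,n=='wrist'); Z=P[...,2]
    near=(P[...,0]>.42)&(P[...,0]<.75)&(P[...,1]>-.06)&(P[...,1]<.22)
    for nm,a,b in(('rim',.055,.064),('floor',.015,.024)):
        m=near&(Z>a)&(Z<b); m=cv2.morphologyEx(m.astype(np.uint8),cv2.MORPH_OPEN,np.ones((2,2)))
        q=P[m>0]
        if len(q)>30: print(n,nm,len(q),np.median(q[:,2]).round(4),cv2.minAreaRect((q[:,:2]*1000).astype(np.float32)))
E
```

```text
clock: 11.07
position: [0.5829, 0.0833, 0.2992]
ee_rot: [-3.142, -0.002, 1.361]
force: [-0.9, -0.1, 0.2]
opening: 0.0917
TCP [0.5829 0.0833 0.2992] eul [-1.8e+02 -1.0e-01  7.8e+01] F [-0.9 -0.1  0.2] op 0.0917 t 11.1
ROW [-402.6  -50.2   -1.5] [-0.   -0.11  0.18]
wrist rim 5086 nan ((586.2767944335938, 54.64363098144531), (256.6976013183594, 233.3138427734375), 78.18119049072266)
wrist floor 21159 nan ((nan, nan), (nan, 0.0), nan)
side rim 1153 nan ((585.5716552734375, 98.3466567993164), (338.3301696777344, 202.79449462890625), 79.09554290771484)
side floor 3794 nan ((633.8128662109375, 135.82162475585938), (206.80160522460938, 252.18365478515625), 47.24213790893555)
scene rim 977 nan ((571.7618408203125, 50.69721984863281), (251.65447998046875, 201.87771606445312), 78.1544418334961)
scene floor 2637 nan ((520.8652954101562, 104.30265808105469), (322.3482971191406, 158.77574157714844), 40.85054016113281)
```

View pics/wrist3.png

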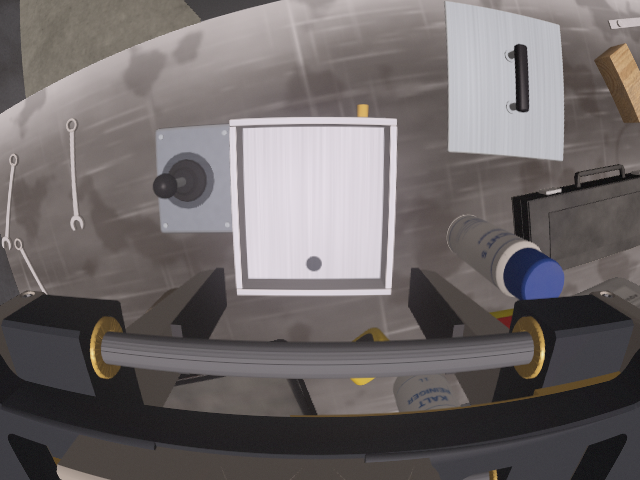

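The wrist view shows the open basin with outer rim corners at about (230,120), (396,119), (391,294) and (238,294). The cover is at upper right (505,80), standing clear.

```bash
python3 - <<'E'
from h import *
c=cap('wrist')
p=onplane(c,np.array([230,396,391,238]),np.array([120,119,294,294]),.06,True)[:,:2]*1000
print(p.round(1),cv2.minAreaRect(p.astype(np.float32)),p.mean(0))
P=cloud(c,True);Z=P[...,2]
m=(Z>.056)&(Z<.064);k,l,s,_=cv2.connectedComponentsWithStats(m.astype(np.uint8))
i=l[120,315] or 1+s[1:,4].argmax();
q=P[(l==i)&np.isfinite(P).all(2)];v,u=np.nonzero(l==i);k=u>226;q=q[k];print(len(q),cv2.minAreaRect((q[:,:2]*1000).astype(np.float32)))
for n in('side','scene'):
    c=cap(n);P=cloud(c);Z=P[...,2]
    m=(Z>.056)&(Z<.066)&(P[...,0]>.42)&(P[...,0]<.75)&(P[...,1]>-.04)&(P[...,1]<.22)
    q=P[m]; L=(q[:,:2]-[.583,.082])@R.from_euler('z',-12.1,degrees=True).as_matrix()[:2,:2]*1000
    L=L[(abs(L)<125).all(1)]
    print(n,len(L),np.percentile(L,[1,99],axis=0).round(1))
E
```

```text
[[461.1  10.9]
 [498.1 190.8]
 [698.3 150.4]
 [660.6 -29.6]] ((579.6929321289062, 80.68132019042969), (184.00613403320312, 204.72030639648438), 78.50753021240234) [579.50976005  80.62439924]
4505 ((580.7015991210938, 78.15130615234375), (186.91001892089844, 205.72381591796875), 77.91938781738281)
side 1039 [[-102.7  -95.6]
 [ 102.4   92.7]]
scene 862 [[-104.4  -95.1]
 [ 101.9   92. ]]
```

```bash
python3 -m pendant '[[[-20,-2,0,0,0,0],[-50,-4,0,0,0,0],[-85,-6,0,0,0,0],[-120,-8,0,0,0,0],[-157,-10,0,0,0,0],[-194,-12,0,0,0,0],[-231,-14,0,0,0,0],[-268,-14,5,0,0,0],[-305,-14,10,0,0,0],[-340,-14,15,0,0,0],[-370,-10,20,0,0,0],[-390,-5,20,0,0,0]]]' -1
python3 - <<'E'
from h import *
go(.5,-.3,.28,77.8); print(bot.get_state()['joints'].round(2)); cap('wrist','wrist4')
E
```

```text
clock: 12.37
position: [0.495, -0.2993, 0.2784]
ee_rot: [-3.141, -0.0, 1.36]
force: [0.6, -0.2, 0.2]
opening: 0.0918
TCP [ 0.495  -0.2993  0.2784] eul [-179.9   -0.    77.9] F [ 0.6 -0.2  0.2] op 0.0918 t 12.4
ROW [ 0.4  5.1 -1.6] [-0.05 -0.    0.14]
[ 1.06  0.39 -0.74  1.67  0.28  1.19  1.61]
```

View pics/wrist4.png

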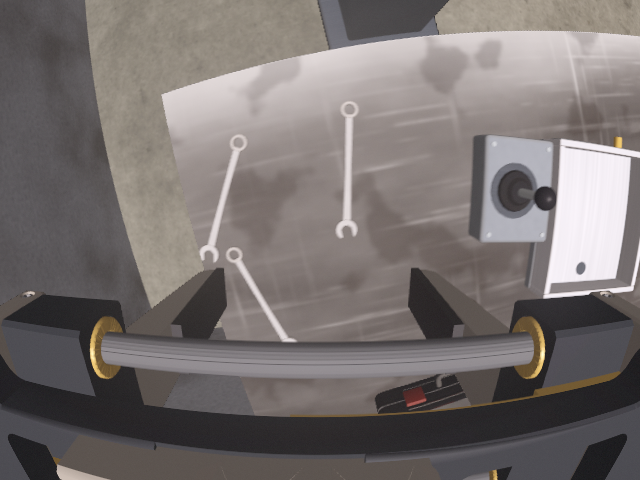

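The wrist view shows wrench C with ring at (349,109) and jaw at (346,230), B with ring at (239,142) and jaw at (209,255), and A with ring at (234,255) and its jaw hidden by the finger near (292,342).

```bash
cat >> h.py <<'E'
def wr(c,r,j,z=.006,n=''):
    p=onplane(c,np.array([r[0],j[0]]),np.array([r[1],j[1]]),z,True); d=p[1]-p[0]; L=np.linalg.norm(d); m=p[0]+d/L*.073
    print(n,'ring',p[0].round(4),'mid',m.round(4),'len',L.round(4),'yaw',np.degrees(np.arctan2(d[1],d[0])).round(1)); return m
E
python3 - <<'E'
from h import *
c=cap('wrist')
C=wr(c,(349,109),(346,230),n='C'); wr(c,(239,142),(209,255),n='B'); wr(c,(234,255),(292,342),n='A')
s=bot.get_state()
go(C[0],C[1],.05,78)
E
```

```text
C ring [ 0.3887 -0.243   0.006 ] mid [ 0.4597 -0.2597  0.006 ] len 0.1461 yaw -13.2
B ring [ 0.398  -0.3791  0.006 ] mid [ 0.4613 -0.4155  0.006 ] len 0.1471 yaw -29.9
A ring [ 0.5324 -0.42    0.006 ] mid [ 0.6019 -0.3978  0.006 ] len 0.1414 yaw 17.7
TCP [ 0.4957 -0.3001  0.2786] eul [180.   -0.   77.8] F [ 0.4  0.2 -0.4] op 0.0917 t 12.5
ROW [ 31.8 -43.8 228.6] [ 0.01 -0.03 -0.21]
```

```bash
python3 - <<'E'
from h import *
go(.4694,-.2620,.05,76.8)
E
python3 -m pendant '[[[4,-5,25,0,0,0],[9,-10,55,0,0,0.5],[14,-16,88,0,0,1],[20,-22,120,0,0,1],[24,-27,150,0,0,1],[28,-31,178,0,0,1],[30,-33,200,0,0,1],[31,-34,215,0,0,1],[31,-34,224,0,0,1],[31,-34,229,0,0,1],[31,-34,229,0,0,1]]]' -1 40
python3 - <<'E'
from h import *
go(.4694,-.2620,.002,76.8); cap('wrist','wrist5')
E
```

```text
TCP [ 0.4957 -0.3001  0.2786] eul [180.   -0.   77.8] F [ 0.4  0.2 -0.4] op 0.0917 t 12.5
ROW [ 31.6 -33.8 228.6] [ 0.01 -0.03  0.99]
clock: 13.38
position: [0.4693, -0.2618, 0.0494]
ee_rot: [-3.141, -0.001, 1.341]
force: [-0.4, -0.4, -0.9]
opening: 0.0921
TCP [ 0.4693 -0.2618  0.0494] eul [-1.80e+02 -1.00e-01  7.68e+01] F [-0.4 -0.4 -0.9] op 0.0921 t 13.4
ROW [-0.2  0.2 47.4] [-0.02 -0.06  0.04]
```

View pics/wrist5.png

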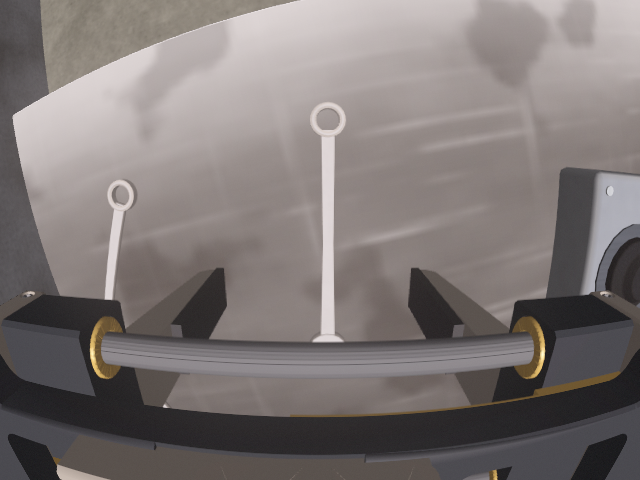

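The view shows wrench C's shank running from ring (328,120) to (328,345), between the two fingers.

```bash
python3 - <<'E'
from h import *
c=cap('wrist'); m=wr(c,(328,120),(328,330),.005,'C')
d=np.radians(-13); go(m[0]+.01*np.cos(d),m[1]+.01*np.sin(d),.002,77)
E
```

```text
C ring [ 0.3894 -0.2382  0.005 ] mid [ 0.4606 -0.2544  0.005 ] len 0.1306 yaw -12.8
TCP [ 0.47   -0.2626  0.0505] eul [179.9  -0.   76.8] F [-0.2 -0.5 -0.2] op 0.0921 t 13.5
ROW [ 5.9 -1.1 48.5] [ 0.1  -0.01 -0.19]
```

```bash
python3 - <<'E'
from h import *
for n in('scene','side'):
    c=cap(n); P=cloud(c); Z=P[...,2]
    near=(abs(P[...,0]-.47)<.16)&(abs(P[...,1]-.37)<.16)
    m=near&(Z>.009)&(Z<.019); m=cv2.morphologyEx(m.astype(np.uint8),cv2.MORPH_OPEN,np.ones((3,3)))
    k,l,s,_=cv2.connectedComponentsWithStats(m); i=1+s[1:,4].argmax(); q=P[l==i]
    print(n,len(q),np.median(q[:,2]).round(4),cv2.minAreaRect((q[:,:2]*1000).astype(np.float32)))
    m=near&(Z>.04)&(Z<.056); q=P[m]; print(len(q),np.median(q,0),cv2.minAreaRect((q[:,:2]*1000).astype(np.float32)))
    m=(abs(P[...,0]-.585)<.06)&(abs(P[...,1]-.08)<.06)&(Z>.012)&(Z<.03); print('basin floor z',np.median(Z[m]).round(4))
    P=cloud(c); m=(Z>.055)&(Z<.066)&(P[...,0]>.42)&(P[...,0]<.75)&(P[...,1]>-.04)&(P[...,1]<.22); print('rim z',np.median(Z[m]).round(4))
E
```

```text
scene 9150 0.0128 ((468.5101318359375, 373.3842468261719), (187.6177520751953, 207.65237426757812), 77.9249496459961)
929 [0.62443327 0.3859838  0.04744479] ((526.9485473632812, 440.5289306640625), (178.3207244873047, 206.18289184570312), 89.8363037109375)
basin floor z 0.0199
rim z 0.0589
side 10318 0.0131 ((469.7592468261719, 373.18994140625), (189.09617614746094, 205.59609985351562), 78.33284759521484)
766 [0.48447982 0.3786702  0.04800721] ((527.1072998046875, 415.1401672363281), (205.17645263671875, 126.09664154052734), 0.397122859954834)
basin floor z 0.0203
rim z 0.0595
```

```bash
python3 - <<'E'
from h import *
for i in range(3):
    c=cap('wrist'); s=bot.get_state(); Rc=R.from_euler('xyz',s['ee_rot'])
    print('eye in tool mm',(Rc.inv().apply(np.array(c['eye'])-s['position'])*1000).round(2),'rel rot',(Rc.inv()*R.from_matrix(cR(c))).as_rotvec(degrees=True).round(2), s['position'].round(4))
print(c['orientation'])
P=cloud(c,True);Z=P[...,2]; m=np.isfinite(Z)&(abs(Z)<.02); q=P[m]; A=np.c_[q[:,:2],np.ones(len(q))]; print('bench plane',np.linalg.lstsq(A,q[:,2],rcond=None)[0])
E
```

```text
eye in tool mm [  -1.05  -65.11 -170.45] rel rot [-13.49  -0.02   0.02] [ 0.4698 -0.263   0.0507]
eye in tool mm [  -1.11  -65.1  -170.49] rel rot [-13.49  -0.02   0.02] [ 0.4696 -0.263   0.0505]
eye in tool mm [  -1.12  -65.11 -170.5 ] rel rot [-13.49  -0.02   0.02] [ 0.4695 -0.263   0.0504]
[2.90465186e+00 3.54568561e-04 1.33937819e+00]
bench plane [0.00085425 0.00081294 0.00038182]
```

```bash
python3 -m pendant '[[[3,-1,8,0,0,0],[6,-1,18,0,0,0],[6,-1,28,0,0,0],[6,-1,36,0,0,0],[6,-1,42,0,0,0],[6,-1,46,0,0,0],[6,-1,48.5,0,0,0],[6,-1,48.5,0,0,0]]]' -1 40
python3 -m pendant '[[[0,0,0,0,0,0],[0,0,0,0,0,0],[0,0,0,0,0,0],[0,0,0,0,0,0],[0,0,0,0,0,0],[0,0,0,0,0,0],[0,0,0,0,0,0],[0,0,0,0,0,0],[0,0,0,0,0,0],[0,0,0,0,0,0],[0,0,0,0,0,0],[0,0,0,0,0,0]]]' 1
python3 - <<'E'
from h import *
go(.5,-.2,.2,78)
E
```

```text
clock: 14.4
position: [0.4697, -0.2567, 0.0012]
ee_rot: [3.141, -0.0, 1.34]
force: [0.1, -0.0, -0.2]
opening: 0.0913
clock: 15.4
position: [0.4697, -0.2567, 0.0012]
ee_rot: [3.141, -0.0, 1.34]
force: [-0.1, -0.1, 0.2]
opening: 0.0139
TCP [ 0.4697 -0.2567  0.0012] eul [180.   -0.   76.8] F [-0.1 -0.1  0.2] op 0.0139 t 15.4
ROW [  62.2   16.6 -198.8] [ 0.03 -0.02 -1.23]
```

```bash
python3 -m pendant '[[[0,0,0,0,0,0],[0,0,0,0,0,0],[0,0,0,0,0,0],[0,0,-5,0,0,0],[0,0,-12,0,0,0],[0,0,-25,0,0,0],[0,0,-45,0,0,0],[0,0,-70,0,0,0],[0,0,-95,0,0,0],[0,0,-115,0,0,0],[0,0,-125,0,0,0]]]'
python3 - <<'E'
from h import *
cap('wrist','wrist6'); go(.58,.1,.2,78)
E
```

```text
clock: 16.32
position: [0.4711, -0.2572, 0.1299]
ee_rot: [3.137, 0.001, 1.34]
force: [0.4, 0.5, -0.6]
opening: 0.0081
TCP [ 0.4715 -0.2576  0.1304] eul [1.796e+02 1.000e-01 7.680e+01] F [0.3 0.1 0.4] op 0.0078 t 16.4
ROW [372.8  24.2 -70.2] [ 0.35  0.12 -1.23]
```

View pics/wrist6.png

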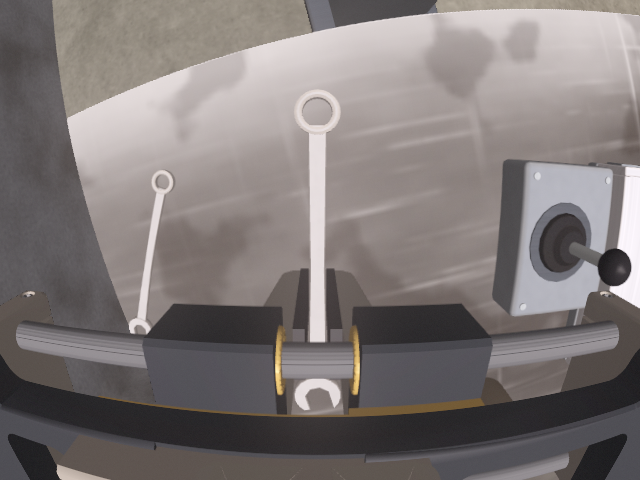

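The wrist view shows wrench C held straight between the fingers, with its ring at (317,111) and jaw at (317,397).

```bash
cat >> h.py <<'E'
W=np.array([.5815,.0805]); WY=-12.1
def slot(xl,yl):
    a=np.radians(WY); return W+np.array([[np.cos(a),-np.sin(a)],[np.sin(a),np.cos(a)]])@[xl/1000,yl/1000]
def held(c,u,v):
    s=bot.get_state(); p=onplane(c,u,v,s['position'][2]+.003,True); Rc=R.from_euler('xyz',s['ee_rot'])
    print('in tool mm',(Rc.inv().apply(p-s['position'])*1000).round(1))
E
python3 - <<'E'
from h import *
c=cap('wrist'); held(c,317,111); p=slot(10,42); print(p); go(*p,.20,77.9)
E
```

```text
in tool mm [ -1.1 -83.1  -3.4]
[0.60008181 0.11947071]
TCP [ 0.4708 -0.2575  0.1286] eul [1.797e+02 1.000e-01 7.680e+01] F [ 0.8  0.9 -1. ] op 0.0082 t 16.4
ROW [396.4  39.8 -71.9] [ 0.26  0.09 -1.15]
```

```bash
python3 -m pendant '[[[0,0,-20,0,0,0],[8,0,-45,0,0,0],[30,2,-65,0,0,0],[60,4,-72,0,0,-0.3],[95,7,-72,0,0,-0.5],[130,10,-72,0.2,0,-1],[165,14,-72,0.2,0,-1.1],[200,18,-72,0.2,0,-1.1],[235,22,-72,0.2,0,-1.1],[270,26,-72,0.2,0,-1.1],[305,30,-72,0.2,0,-1.1],[335,34,-72,0.2,0,-1.1]]]'
python3 -m pendant '[[[25,2,0,0,0,0],[45,4,0,0,0,0],[58,5,0,0,0,0],[61,6,0,0,0,0],[61,6,0,0,0,0],[61,6,0,0,0,0]]]'
python3 - <<'E'
from h import *
c=cap('wrist'); p=slot(10,42); go(*p,.07,77.9)
E
```

```text
clock: 17.42
position: [0.5799, 0.0634, 0.1988]
ee_rot: [-3.14, 0.002, 1.36]
force: [0.7, 0.1, -0.0]
opening: 0.0083
clock: 17.92
position: [0.598, 0.1206, 0.1977]
ee_rot: [-3.139, 0.003, 1.359]
force: [0.3, 0.7, -0.8]
opening: 0.0082
TCP [0.5982 0.1202 0.1979] eul [-179.9    0.2   77.8] F [ 0.   0.5 -0.8] op 0.0087 t 18.0
ROW [1.000e-01 2.300e+00 1.279e+02] [-0.13  0.17 -0.06]
```

Lower to 70 mm, then view to check the fit in the basin.

```bash
python3 -m pendant '[[[0,1,15,0,0,0],[0,2,35,0,0,0],[0,2,58,0,0,0],[0,2,80,0,0,0],[0,2,100,0,0,0],[0,2,113,0,0,0],[0,2,120,0,0,0],[0,2,123,0,0,0],[0,2,123,0,0,0]]]'
python3 - <<'E'
from h import *
cap('wrist','wrist7'); p=slot(10,42); go(*p,.022,77.9)
E
```

```text
clock: 18.72
position: [0.5997, 0.1192, 0.0746]
ee_rot: [-3.139, 0.003, 1.358]
force: [-0.5, -0.0, -0.4]
opening: 0.0086
TCP [0.6002 0.1194 0.0754] eul [-1.799e+02  1.000e-01  7.780e+01] F [ 0.5 -0.2  0.2] op 0.0084 t 18.8
ROW [ 0.2 -0.  53.4] [-0.09  0.15 -0.07]
```

View pics/wrist7.png

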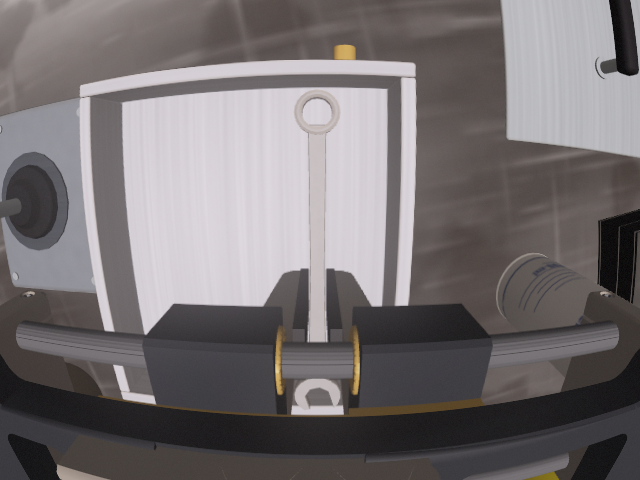

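The wrench is over the left part of the basin: ring at (317,111), front rim inner edge near v≈75, left rim at u≈400–415.

```bash
python3 - <<'E'
from h import *
c=cap('wrist');P=cloud(c,True);Z=P[...,2]
a=np.radians(WY); Rm=np.array([[np.cos(a),-np.sin(a)],[np.sin(a),np.cos(a)]])
m=(Z>.054)&(Z<.066); v,u=np.nonzero(m); q=(P[m][:,:2]-W)@Rm*1000
k=(u>150)&(u<400)&(v<100); print('front rim x',np.percentile(q[k,0],[2,50,98]).round(1))
for lo,hi in((120,180),(230,290)):
    k=(u>385)&(u<425)&(v>lo)&(v<hi); print('left rim y',np.percentile(q[k,1],[2,50,98]).round(1))
k=(u>75)&(u<130)&(v>130)&(v<200); print('right rim y',np.percentile(q[k,1],[2,50,98]).round(1))
E
```

```text
front rim x [-102.6  -98.   -94.6]
left rim y [82.2 85.5 90. ]
left rim y [82.2 85.6 90.1]
right rim y [-95.  -89.1 -86.7]
```

```bash
sed -i 's/^W=.*;/W=np.array([.5813,.0795]);/' h.py; python3 -m pendant '[[[0,0,10,0,0,0],[0,0,22,0,0,0],[0,0,33,0,0,0],[0,0,42,0,0,0],[0,0,48,0,0,0],[0,0,51,0,0,0],[0,0,53,0,0,0],[0,0,53,0,0,0],[0,0,53,0,0,0]]]'
python3 -m pendant '[[[0,0,0,0,0,0],[0,0,0,0,0,0],[0,0,0,0,0,0],[0,0,0,0,0,0],[0,0,0,0,0,0]]]' 0.48
python3 -m pendant '[[[0,0,-3,0,0,0],[0,0,-10,0,0,0],[0,0,-22,0,0,0],[0,0,-40,0,0,0],[0,0,-65,0,0,0],[0,0,-95,0,0,0],[0,0,-125,0,0,0],[0,0,-155,0,0,0],[0,0,-180,0,0,0],[0,0,-190,0,0,0]]]'
python3 - <<'E'
from h import *
cap('wrist','wrist8'); go(.47,-.40,.21,60); print(bot.get_state()['joints'].round(2))
E
```

```text
clock: 19.57
position: [0.6006, 0.1197, 0.023]
ee_rot: [-3.141, 0.002, 1.359]
force: [0.2, -0.5, -2.7]
opening: 0.0082
clock: 19.98
position: [0.6008, 0.1197, 0.0233]
ee_rot: [3.142, 0.002, 1.358]
force: [-0.5, -0.3, 0.1]
opening: 0.024
clock: 20.82
position: [0.6025, 0.1211, 0.2185]
ee_rot: [3.135, -0.001, 1.359]
force: [0.1, -0.6, -0.6]
opening: 0.0238
TCP [0.6028 0.121  0.2185] eul [179.6  -0.   77.8] F [0.8 0.7 0.7] op 0.0238 t 20.9
ROW [-537.3  -20.1    8. ] [ 0.39 -0.1  17.84]
[ 0.31  0.53 -0.78  1.66  0.41  1.12  0.78]
```

View pics/wrist8.png

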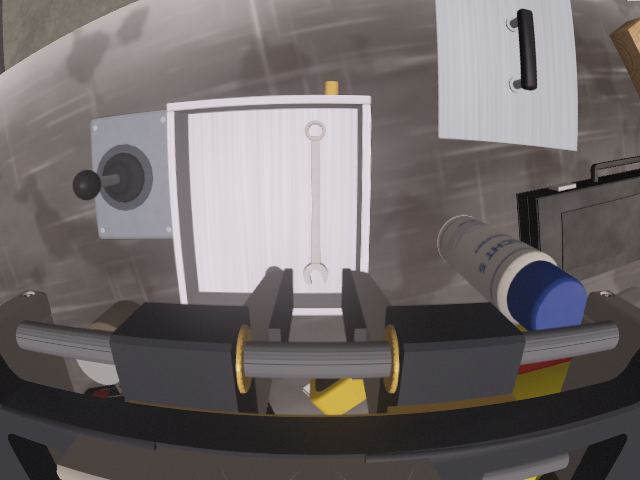

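Wrench C lies flat in the left part of the basin with its ring at (315,131) towards the front and its jaw at (316,272). Next is B.

```bash
python3 -m pendant '[[[-20,0,0,0,0,0],[-50,-2,0,0,0,1],[-85,-3,0,0,0,2],[-122,-4,0,0,0,4],[-160,-5,0,0,0,5],[-198,-7,0,0,0,7],[-236,-9,0,0,0,8],[-274,-11,0,0,0,10],[-312,-13,2,0,0,11],[-350,-14,4,0,0,12],[-388,-15,6,0,0,14],[-420,-16,8,0,0,15]]]' -1
python3 - <<'E'
from h import *
go(.470,-.416,.085,60.5)
E
```

```text
clock: 21.87
position: [0.4967, -0.2889, 0.2089]
ee_rot: [3.137, -0.002, 1.093]
force: [1.2, -0.4, -0.0]
opening: 0.092
TCP [ 0.4967 -0.2889  0.2089] eul [ 1.797e+02 -1.000e-01  6.260e+01] F [ 1.2 -0.4 -0. ] op 0.092 t 21.9
ROW [-125.4   34.1  123.8] [ 0.27 -0.1   2.14]
```

```bash
python3 -m pendant '[[[-20,6,12,0,0,0],[-45,12,28,0,0,1],[-70,19,46,0,0,2],[-92,25,64,0,0,2],[-110,30,82,0,0,2],[-120,33,98,0,0,2],[-125,34,112,0,0,2],[-125,34,120,0,0,2],[-125,34,123,0,0,2],[-125,34,123,0,0,2]]]' -1 40
cat >> h.py <<'E'
def findw(near=None):
    c=cap('wrist');P=cloud(c,True);Z=P[...,2];s=bot.get_state()
    m=np.isfinite(Z)&(Z>.0035)&(Z<.011); m=m.astype(np.uint8)
    k,l,st,_=cv2.connectedComponentsWithStats(m)
    for i in range(1,k):
        if st[i,4]<150: continue
        q=P[l==i]; r=cv2.minAreaRect((q[:,:2]*1000).astype(np.float32)); vx,vy,x0,y0=cv2.fitLine((q[:,:2]*1000).astype(np.float32),cv2.DIST_HUBER,0,.01,.01).ravel()
        print(st[i],'rect',np.round(r[0],1),np.round(r[1],1),'line yaw',np.degrees(np.arctan2(vy,vx)).round(1),'thru',x0.round(1),y0.round(1),'z',np.median(q[:,2]).round(4))
    return c
E
python3 - <<'E'
from h import *
c=findw(); cv2.imwrite('pics/wrist9.png',c['frame'][:,:,::-1]); go(.470,-.416,.0015,60.5)
E
```

```text
clock: 22.7
position: [0.4703, -0.414, 0.0851]
ee_rot: [3.138, -0.003, 1.06]
force: [0.3, 0.1, 0.5]
opening: 0.092
[625  43  15  66 289] rect [472.6 -95.7] [ 6.3 59.1] line yaw -12.8 thru 469.8 -94.5 z 0.0074
[ 299  112   34  228 2800] rect [ 460.9 -411.9] [ 24.8 164.3] line yaw -30.0 thru 457.5 -408.7 z 0.0062
[346 303  47  39 616] rect [ 543.3 -413.2] [43.7 19.8] line yaw 16.2 thru 542.7 -410.5 z 0.0064
[418 375  53  33 485] rect [ 638.3 -385.1] [66.6 13.9] line yaw 19.4 thru 635.6 -385.0 z 0.0057
TCP [ 0.4709 -0.4143  0.0861] eul [ 1.797e+02 -1.000e-01  6.080e+01] F [-0.   0.4 -0.3] op 0.0919 t 22.8
ROW [-2.1 -0.3 84.6] [ 0.27 -0.14  0.26]
```

Wrench B is found with mid (0.461, −0.412) and yaw −30°.

```bash
python3 -m pendant '[[[-2,0,15,0.2,0,0.5],[-2,0,35,0.2,0,0.8],[-2,0,52,0.2,0,0.8],[-2,0,66,0.2,0,0.8],[-2,0,76,0.2,0,0.8],[-2,0,82,0.2,0,0.8],[-2,0,84.5,0.2,0,0.8],[-2,0,84.5,0.2,0,0.8]]]' -1 40
python3 -m pendant '[[[0,0,0,0,0,0],[0,0,0,0,0,0],[0,0,0,0,0,0],[0,0,0,0,0,0],[0,0,0,0,0,0],[0,0,0,0,0,0],[0,0,0,0,0,0],[0,0,0,0,0,0],[0,0,0,0,0,0],[0,0,0,0,0,0],[0,0,0,0,0,0],[0,0,0,0,0,0]]]' 1
python3 -m pendant '[[[0,0,0,0,0,0],[0,0,0,0,0,0],[0,0,-4,0,0,0],[0,0,-12,0,0,0],[0,0,-25,0,0,0],[0,0,-45,0,0,0],[0,0,-70,0,0,0],[0,0,-100,0,0,0],[0,0,-130,0,0,0],[0,0,-160,0,0,0],[0,0,-185,0,0,0],[0,0,-195,0,0,0]]]'
python3 - <<'E'
from h import *
c=cap('wrist','wrist10')
P=cloud(c,True); s=bot.get_state(); d=P[...,2]-s['position'][2]
m=(abs(d)<.02)&(np.arange(480)[:,None]<300); v,u=np.nonzero(m); print('held px',len(u), u.min() if len(u) else 0,u.max() if len(u) else 0,v.min() if len(u) else 0)
t=m&(np.arange(480)[:,None]<v.min()+45); q=R.from_euler('xyz',s['ee_rot']).inv().apply(P[t]-s['position'])*1000; print('ring extents',np.percentile(q,[1,50,99],axis=0).round(1))
p=slot(10,4); print(p); go(*p,.20,77.9)
E
```

```text
clock: 23.42
position: [0.4706, -0.4159, 0.0015]
ee_rot: [3.14, -0.003, 1.047]
force: [-0.4, -0.1, 0.6]
opening: 0.092
clock: 24.42
position: [0.4706, -0.4159, 0.0014]
ee_rot: [3.14, -0.003, 1.047]
force: [0.0, 0.1, 0.5]
opening: 0.0136
clock: 25.42
position: [0.4719, -0.4172, 0.2019]
ee_rot: [3.133, -0.001, 1.047]
force: [0.7, -0.3, -0.5]
opening: 0.0083
held px 4413 276 358 90
ring extents [[-10.6 -92.6  -8. ]
 [ -1.  -82.9  -6.2]
 [  8.7 -73.   -0.4]]
[0.59191631 0.08131495]
TCP [ 0.4721 -0.4174  0.202 ] eul [179.5  -0.   60. ] F [1.4 0.3 0.7] op 0.0085 t 25.5
ROW [ 491.8 -145.8    1. ] [  0.51   0.04 -17.93]
```

```bash
python3 -m pendant '[[[15,-4,0,0,0,0],[40,-12,0,0,0,-1],[72,-21,0,0,0,-3],[106,-31,0,0,0,-4],[140,-41,0,0.2,0,-6],[174,-51,0,0.2,0,-7],[208,-61,0,0.4,0,-9],[242,-72,0,0.4,0,-10],[276,-82,0,0.4,0,-12],[310,-92,0,0.4,0,-13],[344,-102,0,0.4,0,-15],[375,-111,0,0.4,0,-16]]]'
python3 - <<'E'
from h import *
p=slot(10,4); go(*p,.20,77.9)
E
```

```text
clock: 26.47
position: [0.5622, -0.0335, 0.1997]
ee_rot: [-3.14, 0.001, 1.33]
force: [-0.3, 0.4, -1.0]
opening: 0.0083
TCP [ 0.5622 -0.0335  0.1997] eul [-179.9    0.    76.2] F [-0.3  0.4 -1. ] op 0.0083 t 26.5
ROW [118.6   1.4  -0.4] [-0.07  0.03 -1.72]
```

```bash
python3 -m pendant '[[[25,0,0,0,0,0],[55,1,0,0,0,-1],[82,1,0,0,0,-1.7],[102,1,0,0,0,-1.7],[114,1,0,0,0,-1.7],[118.5,1.5,0,0,0,-1.7],[118.5,1.5,20,0,0,-1.7],[118.5,1.5,45,0,0,-1.7],[118.5,1.5,70,0,0,-1.7],[118.5,1.5,95,0,0,-1.7],[118.5,1.5,110,0,0,-1.7],[118.5,1.5,120,0,0,-1.7]]]'
python3 - <<'E'
from h import *
cap('wrist'); p=slot(10,4); go(*p,.0225,77.9)
E
```

```text
clock: 27.47
position: [0.5903, 0.0798, 0.0771]
ee_rot: [-3.137, 0.002, 1.358]
force: [0.1, -0.8, -0.9]
opening: 0.0083
TCP [0.59   0.0799 0.0763] eul [-1.797e+02  1.000e-01  7.780e+01] F [ 0.1 -0.5 -1.8] op 0.0081 t 27.5
ROW [ 1.9  1.9 53.8] [-0.32  0.13 -0.08]
```

```bash
python3 -m pendant '[[[1,1,10,-0.3,0,0],[1.5,1.5,22,-0.3,0,0],[2,2,33,-0.3,0,0],[2,2,42,-0.3,0,0],[2,2,48,-0.3,0,0],[2,2,51,-0.3,0,0],[2,2,53.5,-0.3,0,0],[2,2,53.5,-0.3,0,0],[2,2,53.5,-0.3,0,0]]]'
python3 -m pendant '[[[0,0,0,0,0,0],[0,0,0,0,0,0],[0,0,0,0,0,0],[0,0,0,0,0,0],[0,0,0,0,0,0]]]' 0.48
python3 -m pendant '[[[0,0,-3,0,0,0],[0,0,-10,0,0,0],[0,0,-22,0,0,0],[0,0,-40,0,0,0],[0,0,-65,0,0,0],[0,0,-95,0,0,0],[0,0,-125,0,0,0],[0,0,-155,0,0,0],[0,0,-180,0,0,0],[0,0,-190,0,0,0]]]'
python3 - <<'E'
from h import *
c=cap('wrist','wrist11'); P=cloud(c,True)
a=np.radians(WY); Rm=np.array([[np.cos(a),-np.sin(a)],[np.sin(a),np.cos(a)]])
L=(P[...,:2]-W)@Rm*1000; m=(P[...,2]>.0235)&(P[...,2]<.034)&(abs(L[...,0])<92)&(abs(L[...,1])<82)
k,l,st,_=cv2.connectedComponentsWithStats(m.astype(np.uint8))
for i in range(1,k):
    if st[i,4]>150: q=L[l==i]; print(st[i],cv2.minAreaRect(q.astype(np.float32)),np.median(P[...,2][l==i]))
# A: ring est (.5324,-.415), yaw ~17
go(.612,-.388,.21,107)
E
```

```text
clock: 28.27
position: [0.5923, 0.0815, 0.0231]
ee_rot: [3.141, 0.002, 1.358]
force: [-0.4, -0.3, -1.2]
opening: 0.0083
clock: 28.68
position: [0.5924, 0.0814, 0.0233]
ee_rot: [3.141, 0.002, 1.358]
force: [0.8, -0.8, -0.1]
opening: 0.0238
clock: 29.52
position: [0.5941, 0.0828, 0.2184]
ee_rot: [3.135, -0.0, 1.359]
force: [0.3, -0.3, 0.3]
opening: 0.0238
[ 303  121   25  164 1431] ((0.212127685546875, 2.74627685546875), (24.824068069458008, 164.63221740722656), 89.76594543457031) 0.026285884890360656
[ 344  121   22  151 1297] ((-6.935020446777344, 41.6961784362793), (151.0901641845703, 20.970191955566406), 0.8554026484489441) 0.026107665789267875
TCP [0.5944 0.0827 0.2185] eul [179.6  -0.   77.8] F [0.3 0.9 0.5] op 0.0238 t 29.6
ROW [-456.4  116.4    9.3] [  0.43   0.11 -29.17]
```

```bash
python3 -m pendant '[[[-20,4,0,0,0,-1],[-50,12,0,0,0,-3],[-85,21,0,0,0,-5],[-120,30,0,0,0,-8],[-156,39,0,0,0,-11],[-192,48,0,0,0,-14],[-228,57,0,0,0,-17],[-264,66,0,0,0,-20],[-300,75,2,0,0,-23],[-336,84,4,0,0,-26],[-372,93,6,0.2,0,-28],[-400,102,8,0.4,0,-28]]]' -1
python3 - <<'E'
from h import *
go(.612,-.391,.085,106)
E
```

```text
clock: 30.57
position: [0.608, -0.3337, 0.2092]
ee_rot: [-3.139, 0.001, 1.846]
force: [-0.1, 0.0, -0.3]
opening: 0.0923
TCP [ 0.608  -0.3337  0.2092] eul [-1.798e+02  1.000e-01  1.058e+02] F [-0.1  0.  -0.3] op 0.0923 t 30.6
ROW [-56.1 -11.4 124.3] [-0.15  0.07 -0.25]
```

```bash
python3 -m pendant '[[[-15,-3,12,0,0,0],[-32,-6,28,0,0,0],[-46,-10,46,0,0,0],[-55,-11,64,0,0,0],[-56,-11,82,0,0,0],[-56,-11,98,0,0,0],[-56,-11,112,0,0,0],[-56,-11,120,0,0,0],[-56,-11,124,0,0,0],[-56,-11,124,0,0,0]]]' -1 40
python3 - <<'E'
from h import *
findw(); go(.612,-.391,.0015,106)
E
```

```text
clock: 31.4
position: [0.6122, -0.3901, 0.0845]
ee_rot: [-3.138, 0.0, 1.847]
force: [0.1, 0.0, -0.2]
opening: 0.0919
[ 298  111   35  229 2816] rect [ 601.9 -394.4] [164.6  25.4] line yaw 14.8 thru 597.8 -396.3 z 0.0062
[616 232  24  63 287] rect [ 550.7 -108.2] [61.1 24.6] line yaw -10.8 thru 546.7 -110.5 z 0.0075
TCP [ 0.6127 -0.3903  0.0855] eul [-1.799e+02  1.000e-01  1.058e+02] F [ 0.6 -0.2  0.3] op 0.0918 t 31.4
ROW [-0.3 -0.7 84. ] [-0.14  0.07 -0.21]
```

```bash
python3 -m pendant '[[[-1.4,-1.4,15,0,0,0.5],[-1.4,-1.4,35,0,0,1],[-1.4,-1.4,52,0,0,1],[-1.4,-1.4,66,0,0,1],[-1.4,-1.4,76,0,0,1],[-1.4,-1.4,82,0,0,1],[-1.4,-1.4,84,0,0,1],[-1.4,-1.4,84,0,0,1]]]' -1 40
python3 -m pendant '[[[0,0,0,0,0,0],[0,0,0,0,0,0],[0,0,0,0,0,0],[0,0,0,0,0,0],[0,0,0,0,0,0],[0,0,0,0,0,0],[0,0,0,0,0,0],[0,0,0,0,0,0],[0,0,0,0,0,0],[0,0,0,0,0,0],[0,0,0,0,0,0],[0,0,0,0,0,0]]]' 1
python3 -m pendant '[[[0,0,0,0,0,0],[0,0,0,0,0,0],[0,0,-4,0,0,0],[0,0,-12,0,0,0],[0,0,-25,0,0,0],[0,0,-45,0,0,0],[0,0,-70,0,0,0],[0,0,-100,0,0,0],[0,0,-130,0,0,0],[0,0,-160,0,0,0],[0,0,-185,0,0,0],[0,0,-195,0,0,0]]]'
cat >> h.py <<'E'
def heldcheck():
    c=cap('wrist'); P=cloud(c,True); s=bot.get_state(); d=P[...,2]-s['position'][2]; row=np.arange(480)[:,None]
    m=(abs(d)<.02)&(row<300); v,u=np.nonzero(m); t=m&(row<v.min()+45)
    q=R.from_euler('xyz',s['ee_rot']).inv().apply(P[t]-s['position'])*1000; print('held px',len(u),v.min(),'ring extents',np.percentile(q,[1,50,99],axis=0).round(1).tolist())
E
python3 - <<'E'
from h import *
heldcheck(); p=slot(10,-34); print(p); go(*p,.20,77.9)
E
```

```text
clock: 32.12
position: [0.6118, -0.3921, 0.0014]
ee_rot: [-3.139, 0.001, 1.829]
force: [0.6, -0.2, -0.6]
opening: 0.0919
clock: 33.12
position: [0.6118, -0.3921, 0.0014]
ee_rot: [-3.139, 0.001, 1.829]
force: [0.1, 0.2, -0.4]
opening: 0.0138
clock: 34.12
position: [0.6141, -0.3921, 0.2026]
ee_rot: [3.138, 0.006, 1.829]
force: [0.3, -0.0, 0.0]
opening: 0.0086
held px 4376 92 ring extents [[-10.6, -92.3, -7.6], [-0.9, -82.6, -5.9], [8.8, -72.9, -0.6]]
[0.5839508  0.04415918]
TCP [ 0.6143 -0.3923  0.2027] eul [179.8   0.4 104.8] F [ 1.2  0.  -0. ] op 0.0085 t 34.2
ROW [4.298e+02 8.210e+01 1.000e-01] [ 0.28  0.33 26.89]
```

```bash
python3 -m pendant '[[[15,3,0,0,0,1],[40,8,0,0,0,3],[72,14,0,0,0,5],[106,20,0,0,0,8],[140,27,0,0,0.2,11],[174,34,0,0.2,0.3,14],[208,41,0,0.2,0.3,17],[242,48,0,0.2,0.3,20],[276,54,0,0.2,0.3,23],[310,60,0,0.2,0.3,25],[340,66,0,0.2,0.3,27],[365,71,0,0.2,0.3,27]]]'
python3 - <<'E'
from h import *
p=slot(10,-34); go(*p,.20,77.9)
E
```

```text
clock: 35.17
position: [0.5885, -0.0185, 0.1997]
ee_rot: [-3.142, 0.0, 1.358]
force: [0.5, -0.2, -0.6]
opening: 0.0086
TCP [ 0.5885 -0.0185  0.1997] eul [-180.     0.    77.8] F [ 0.5 -0.2 -0.6] op 0.0086 t 35.2
ROW [ 60.3 -17.6  -0.3] [-0.    0.01 -0.07]
```

```bash
python3 -m pendant '[[[15,-4,0,0,0,0],[35,-9,0,0,0,0],[50,-14,0,0,0,0],[58,-17,0,0,0,0],[60,-17.5,0,0,0,0],[60,-17.5,10,0,0,0],[60,-17.5,30,0,0,0],[60,-17.5,55,0,0,0],[60,-17.5,80,0,0,0],[60,-17.5,100,0,0,0],[60,-17.5,112,0,0,0],[60,-17.5,120,0,0,0]]]'
python3 - <<'E'
from h import *
heldcheck(); p=slot(10,-34); go(*p,.0225,77.9)
E
```

```text
clock: 36.17
position: [0.583, 0.0422, 0.0773]
ee_rot: [-3.139, 0.001, 1.357]
force: [0.1, 0.6, -0.6]
opening: 0.0089
held px 18039 61 ring extents [[-57.7, -111.9, -7.1], [16.6, -106.8, 16.9], [124.3, -87.0, 20.0]]
TCP [0.5827 0.0425 0.0768] eul [-1.798e+02  1.000e-01  7.780e+01] F [-0.2 -0.5 -2.5] op 0.0082 t 36.2
ROW [ 2.   1.  54.3] [-0.2   0.07 -0.15]
```

```bash
python3 -m pendant '[[[1,1,10,-0.2,0,0],[1.5,1,22,-0.2,0,0],[2,1,33,-0.2,0,0],[2,1,42,-0.2,0,0],[2,1,48,-0.2,0,0],[2,1,51.5,-0.2,0,0],[2,1,54,-0.2,0,0],[2,1,54,-0.2,0,0],[2,1,54,-0.2,0,0]]]'
python3 -m pendant '[[[0,0,0,0,0,0],[0,0,0,0,0,0],[0,0,0,0,0,0],[0,0,0,0,0,0],[0,0,0,0,0,0]]]' 0.53
python3 -m pendant '[[[0,0,-3,0,0,0],[0,0,-10,0,0,0],[0,0,-22,0,0,0],[0,0,-40,0,0,0],[0,0,-65,0,0,0],[0,0,-95,0,0,0],[0,0,-125,0,0,0],[0,0,-160,0,0,0],[0,0,-195,0,0,0],[0,0,-230,0,0,0],[0,0,-250,0,0,0],[0,0,-250,0,0,0]]]'
python3 - <<'E'
from h import *
c=cap('wrist','wrist12'); P=cloud(c,True)
a=np.radians(WY); Rm=np.array([[np.cos(a),-np.sin(a)],[np.sin(a),np.cos(a)]])
L=(P[...,:2]-W)@Rm*1000; m=(P[...,2]>.0235)&(P[...,2]<.034)&(abs(L[...,0])<92)&(abs(L[...,1])<82)
k,l,st,_=cv2.connectedComponentsWithStats(m.astype(np.uint8))
for i in range(1,k):
    if st[i,4]>100: q=L[l==i]; print(st[i],cv2.minAreaRect(q.astype(np.float32)),np.median(P[...,2][l==i]))
for n in('scene','side'):
    c=cap(n); P=cloud(c); Z=P[...,2]
    near=(abs(P[...,0]-.47)<.2)&(abs(P[...,1]-.37)<.2)
    m=near&(Z>.009)&(Z<.019); m=cv2.morphologyEx(m.astype(np.uint8),cv2.MORPH_OPEN,np.ones((3,3)))
    k,l,s,_=cv2.connectedComponentsWithStats(m); i=1+s[1:,4].argmax(); q=P[l==i]
    print(n,len(q),np.median(q[:,2]).round(4),cv2.minAreaRect((q[:,:2]*1000).astype(np.float32)))
go(.4675,.373,.27,77.9); print(bot.get_state()['joints'].round(2))
E
```

```text
clock: 36.97
position: [0.5842, 0.0443, 0.023]
ee_rot: [3.141, 0.001, 1.357]
force: [-0.3, -0.5, -1.5]
opening: 0.0081
clock: 37.38
position: [0.5844, 0.0442, 0.0233]
ee_rot: [3.141, 0.001, 1.357]
force: [-0.5, -0.0, 0.2]
opening: 0.0218
clock: 38.38
position: [0.5865, 0.0458, 0.2798]
ee_rot: [3.131, -0.001, 1.358]
force: [0.0, 0.1, -0.3]
opening: 0.022
[ 305  124   21  142 1085] ((0.49204254150390625, -35.619407653808594), (165.18443298339844, 23.890783309936523), 0.12595288455486298) 0.026171660103664673
[ 337  124   21  141 1006] ((-0.46722412109375, 1.5751972198486328), (163.87554931640625, 24.082063674926758), 0.9015728831291199) 0.026289968848572653
[ 370  125   22  140 1059] ((0.0112152099609375, 41.079185485839844), (164.51925659179688, 23.499950408935547), 0.769440233707428) 0.026162013890578928
scene 9158 0.0128 ((468.5972900390625, 373.5302429199219), (186.98312377929688, 207.9315643310547), 77.92445373535156)
side 10317 0.0131 ((469.75274658203125, 372.5721435546875), (188.2291259765625, 206.08087158203125), 78.54029846191406)
TCP [0.5837 0.0443 0.2732] eul [1.80e+02 1.00e-01 7.78e+01] F [0.5 0.  0.2] op 0.0214 t 38.5
ROW [ 296.5 -183.2    2.6] [ 0.04  0.1  -0.14]
[ 0.48  0.43 -0.81  1.66  0.34  1.19  0.94]
```

View pics/wrist12.png

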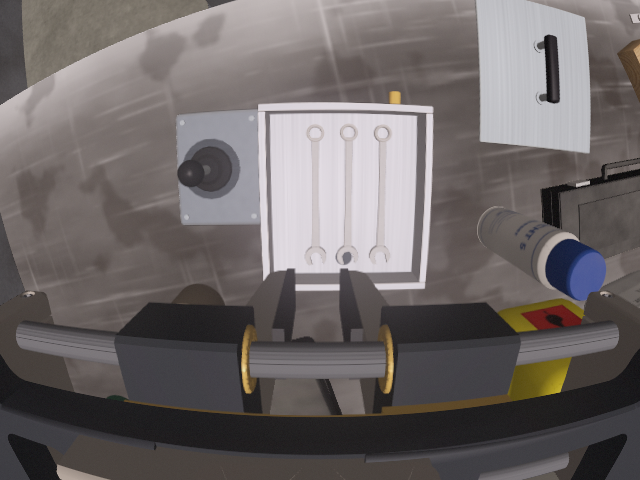

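The wrist view shows all three wrenches flat side by side, rings at (315,133), (348,133) and (382,133) towards the front. A light bar at the upper right (635,17) might be a fourth wrench, so I'll look from above the cover.

```bash
python3 -m pendant '[[[12,-8,0,0,0,0],[35,-22,0,0,0,0],[62,-38,0,0,0,0],[92,-56,0,0,0,0],[122,-75,0,0,0,0],[152,-94,0,0,0,0],[182,-113,0,0,0,0],[212,-131,0,0,0,0],[242,-150,0,0,0,0],[268,-166,0,0,0,0],[286,-177,1,0,0,0],[296,-183,2,0,0,0]]]' -1
python3 - <<'E'
from h import *
c=cap('wrist','wrist13'); P=cloud(c,True); Z=P[...,2]
m=(Z>.009)&(Z<.019)&(abs(P[...,0]-.47)<.2)&(abs(P[...,1]-.37)<.2); m=cv2.morphologyEx(m.astype(np.uint8),cv2.MORPH_OPEN,np.ones((3,3)))
k,l,s,_=cv2.connectedComponentsWithStats(m); i=1+s[1:,4].argmax(); q=P[l==i]; print(len(q),cv2.minAreaRect((q[:,:2]*1000).astype(np.float32)))
go(.4675,.373,.08,77.9)
E
```

```text
clock: 39.53
position: [0.4638, 0.3759, 0.2694]
ee_rot: [-3.139, 0.002, 1.363]
force: [-0.3, -0.5, -0.1]
opening: 0.092
25328 ((467.51287841796875, 371.59759521484375), (186.21926879882812, 206.33511352539062), 78.0741195678711)
TCP [0.4635 0.3766 0.2694] eul [-1.798e+02  1.000e-01  7.810e+01] F [-0.9  1.1  0.8] op 0.0917 t 39.6
ROW [ -2.5   5.2 189.4] [-0.16  0.08  0.24]
```

View pics/wrist13.png

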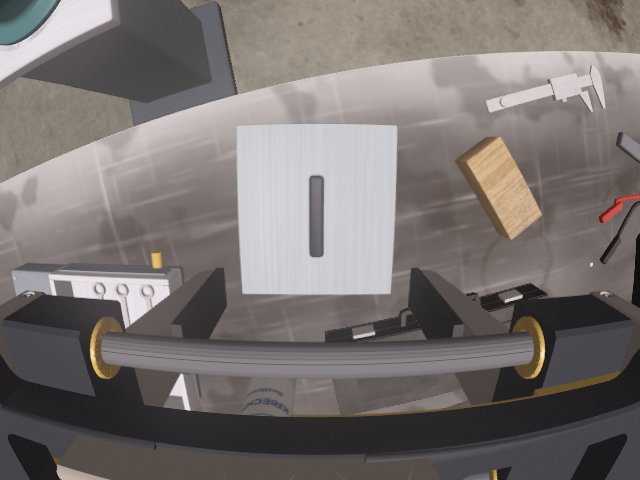

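The light bar is a caliper at (550,90), not a wrench, so there are only three. The cover's handle is at (316,217). I'll grip it now.

```bash
python3 -m pendant '[[[-1,2,20,0,0,0],[-2,4,48,0,0,0],[-3,5,82,0,0,0.2],[-3,5,116,0,0,0.2],[-3,5,148,0,0,0.2],[-3,5,175,0,0,0.2],[-3,5,198,0,0,0.2],[-3,5,217,0,0,0.2],[-3,5,231,0,0,0.2],[-3,5,240,0,0,0.2],[-3,5,244,0,0,0.2],[-3,5,244,0,0,0.2]]]' -1 50
python3 -m pendant '[[[0,0,0,0,0,0],[0,0,0,0,0,0],[0,0,0,0,0,0],[0,0,0,0,0,0],[0,0,0,0,0,0],[0,0,0,0,0,0],[0,0,0,0,0,0],[0,0,0,0,0,0],[0,0,0,0,0,0],[0,0,0,0,0,0],[0,0,0,0,0,0],[0,0,0,0,0,0]]]' 1 60
python3 - <<'E'
from h import *
go(.4675,.373,.08,77.9)
E
```

```text
clock: 40.58
position: [0.467, 0.372, 0.0248]
ee_rot: [-3.138, 0.002, 1.36]
force: [-0.1, 0.4, -0.1]
opening: 0.0919
clock: 41.58
position: [0.467, 0.3723, 0.0248]
ee_rot: [-3.138, 0.002, 1.36]
force: [-0.0, 0.7, -0.7]
opening: 0.015
TCP [0.467  0.3723 0.0248] eul [-1.798e+02  1.000e-01  7.790e+01] F [-0.   0.7 -0.7] op 0.015 t 41.6
ROW [  0.7   0.1 -55.2] [-0.2   0.09  0.02]
```

```bash
python3 -m pendant '[[[0,0,-4,0,0,0],[0,0,-12,0,0,0],[0,0,-26,0,0,0],[0,0,-46,0,0,0],[0,0,-70,0,0,0],[0,0,-96,0,0,0],[0,0,-124,0,0,0],[0,0,-152,0,0,0],[0,0,-180,0,0,0],[0,0,-206,0,0,0],[0,0,-226,0,0,0],[0,0,-240,0,0,0]]]'
python3 - <<'E'
from h import *
go(.50,.081,.27,77.9)
E
```

```text
clock: 42.58
position: [0.4678, 0.3731, 0.2683]
ee_rot: [-3.141, -0.001, 1.361]
force: [-0.1, 1.6, -3.7]
opening: 0.0153
TCP [0.4678 0.3731 0.2683] eul [-179.9   -0.    78. ] F [-0.1  1.6 -3.7] op 0.0153 t 42.6
ROW [-279.    92.4   -2. ] [-0.06 -0.04  0.06]
```

```bash
python3 -m pendant '[[[-10,3,-1,0,0,0],[-28,9,-2,0,0,0],[-52,17,-2,0,0,0],[-80,26,-2,0,0,0],[-108,36,-2,0,0,0],[-136,45,-2,0,0,0],[-164,54,-2,0,0,0],[-192,64,-2,0,0,0],[-220,73,-2,0,0,0],[-246,82,-2,0,0,0],[-266,88,-2,0,0,0],[-278,92,-2,0,0,0]]]'
python3 - <<'E'
from h import *
go(.5805,.0801,.27,77.9)
E
```

```text
clock: 43.58
position: [0.4989, 0.0777, 0.2689]
ee_rot: [-3.139, 0.002, 1.357]
force: [-0.1, -0.2, -4.5]
opening: 0.0156
TCP [0.4989 0.0777 0.2689] eul [-1.798e+02  1.000e-01  7.770e+01] F [-0.1 -0.2 -4.5] op 0.0156 t 43.6
ROW [19.7 79.3 -1.4] [-0.17  0.12 -0.17]
```

```bash
python3 -m pendant '[[[3,12,0,0,0,0],[8,30,0,0,0,0],[13,52,0,0,0,-0.2],[17,70,10,-0.2,0,-0.2],[20,79,28,-0.2,0,-0.2],[20,79,52,-0.2,0,-0.2],[20,79,78,-0.2,0,-0.2],[20,79,104,-0.2,0,-0.2],[20,79,128,-0.2,0,-0.2],[20,79,148,-0.2,0,-0.2],[20,79,162,-0.2,0,-0.2],[20,79,170,-0.2,0,-0.2]]]'
python3 - <<'E'
from h import *
cap('wrist'); cap('side')
go(.5805,.0801,.095,77.9)
for n in('scene','side'):
    c=cap(n,n+'14'); P=cloud(c); Z=P[...,2]
    m=(abs(P[...,0]-.58)<.16)&(abs(P[...,1]-.08)<.15)&(Z>.078)&(Z<.094); m=cv2.morphologyEx(m.astype(np.uint8),cv2.MORPH_OPEN,np.ones((3,3)))
    k,l,s,_=cv2.connectedComponentsWithStats(m); i=1+s[1:,4].argmax(); q=P[l==i]
    A=np.c_[q[:,:2]-q[:,:2].mean(0),np.ones(len(q))]; print(n,len(q),cv2.minAreaRect((q[:,:2]*1000).astype(np.float32)),np.linalg.lstsq(A,q[:,2],rcond=None)[0].round(4))
E
```

```text
clock: 44.58
position: [0.5785, 0.0802, 0.096]
ee_rot: [-3.139, 0.003, 1.361]
force: [0.1, -0.3, -4.0]
opening: 0.015
TCP [0.5789 0.0803 0.0972] eul [-1.799e+02  1.000e-01  7.800e+01] F [-0.8 -0.1 -3.3] op 0.0154 t 44.7
ROW [0.2 1.6 2.2] [-0.12  0.15  0.05]
scene 3533 ((579.57666015625, 81.13177490234375), (190.17178344726562, 207.22271728515625), 78.13074493408203) [ 0.0013 -0.0017  0.0849]
side 4996 ((582.1249389648438, 80.80412292480469), (190.33465576171875, 206.67465209960938), 78.00090789794922) [ 0.0041 -0.0015  0.0867]
```

```bash
python3 -m pendant '[[[0,1.6,2,-0.1,0.1,0],[0,1.6,5,-0.1,0.1,0],[0,1.6,8,-0.1,0.1,0],[0,1.6,11,-0.1,0.1,0],[0,1.6,13,-0.1,0.1,0],[0,1.6,15,-0.1,0.1,0],[0,1.6,17,-0.1,0.1,0],[0,1.6,18.5,-0.1,0.1,0],[0,1.6,19.5,-0.1,0.1,0],[0,1.6,20.5,-0.1,0.1,0],[0,1.6,20.5,-0.1,0.1,0]]]'
python3 - <<'E'
from h import *
go(.5805,.0801,.0768,77.9)
E
```

```text
clock: 45.7
position: [0.5819, 0.0803, 0.0787]
ee_rot: [3.138, -0.0, 1.36]
force: [0.9, 0.1, -3.1]
opening: 0.0155
TCP [0.5819 0.0803 0.0787] eul [179.8  -0.   77.9] F [ 0.9  0.1 -3.1] op 0.0155 t 45.7
ROW [-0.5 -1.4  1.9] [ 0.18 -0.02  0.04]
```

```bash
python3 -m pendant '[[[0,-0.5,0.7,0.1,0,0],[0,-0.7,1.4,0.1,0,0],[0,-0.7,2,0.1,0,0],[0,-0.7,2.5,0.1,0,0],[0,-0.7,3,0.1,0,0],[0,-0.7,3,0.1,0,0]]]'
python3 - <<'E'
from h import *
go(.5805,.0801,.0768,77.9)
for n in('scene','side'):
    c=cap(n,n+'15'); P=cloud(c); Z=P[...,2]
    m=(abs(P[...,0]-.58)<.16)&(abs(P[...,1]-.08)<.15)&(Z>.058)&(Z<.078); m=cv2.morphologyEx(m.astype(np.uint8),cv2.MORPH_OPEN,np.ones((3,3)))
    k,l,s,_=cv2.connectedComponentsWithStats(m); i=1+s[1:,4].argmax(); q=P[l==i]
    A=np.c_[q[:,:2]-q[:,:2].mean(0),np.ones(len(q))]; print(n,len(q),cv2.minAreaRect((q[:,:2]*1000).astype(np.float32)),np.linalg.lstsq(A,q[:,2],rcond=None)[0].round(4))
E
```

```text
clock: 46.2
position: [0.5814, 0.0804, 0.0768]
ee_rot: [3.14, 0.0, 1.36]
force: [-2.6, -1.8, 6.4]
opening: 0.0155
TCP [0.5814 0.0804 0.0768] eul [179.9   0.   77.9] F [-2.6 -1.8  6.4] op 0.0155 t 46.2
ROW [-0.5 -0.8  0. ] [0.11 0.02 0.04]
scene 3622 ((581.4659423828125, 80.23626708984375), (190.69154357910156, 209.47129821777344), 77.6710433959961) [ 0.0023 -0.0024  0.0646]
side 4845 ((583.235107421875, 80.52411651611328), (191.41986083984375, 206.63519287109375), 78.2364730834961) [ 0.0012 -0.0025  0.0651]
```

The cover is home, with the plate top at 64.6–65.1 mm as it was at the start. Release.

```bash
python3 -m pendant '[[[0,0,0,0,0,0],[0,0,0,0,0,0],[0,0,0,0,0,0],[0,0,0,0,0,0],[0,0,0,0,0,0],[0,0,0,0,0,0],[0,0,0,0,0,0]]]' -1
python3 -m pendant '[[[0,0,-8,0,0,0],[0,0,-25,0,0,0],[0,0,-50,0,0,0],[0,0,-80,0,0,0],[0,0,-110,0,0,0],[0,0,-140,0,0,0],[0,0,-165,0,0,0],[0,0,-180,0,0,0],[0,0,-185,0,0,0],[0,0,-185,0,0,0]]]'
cat >> h.py <<'E'
def cover():
    for n in('scene','side'):
        c=cap(n); P=cloud(c); Z=P[...,2]
        m=(abs(P[...,0]-.58)<.16)&(abs(P[...,1]-.08)<.15)&(Z>.055)&(Z<.078); m=cv2.morphologyEx(m.astype(np.uint8),cv2.MORPH_OPEN,np.ones((3,3)))
        k,l,s,_=cv2.connectedComponentsWithStats(m); i=1+s[1:,4].argmax(); q=P[l==i]
        A=np.c_[q[:,:2]-q[:,:2].mean(0),np.ones(len(q))]; print(n,len(q),cv2.minAreaRect((q[:,:2]*1000).astype(np.float32)),np.linalg.lstsq(A,q[:,2],rcond=None)[0].round(4))
        b=(c['frame'].max(2)<60)&(Z>.09)&(Z<.14)&(abs(P[...,0]-.53)<.07)&(abs(P[...,1]+.055)<.05); print('ball',b.sum(),np.median(P[b],0).round(4) if b.any() else None)
E
python3 - <<'E'
from h import *
cover(); a=np.array(slot(-35,-150)); print('ball',a); print('behind',slot(-80,-150)); p=slot(-80,-150); go(*p,.26,-12.1); print(bot.get_state()['joints'].round(2))
E
```

```text
clock: 46.88
position: [0.5814, 0.0805, 0.0767]
ee_rot: [3.14, 0.0, 1.36]
force: [-0.0, -0.1, -0.4]
opening: 0.06
clock: 47.72
position: [0.5816, 0.0808, 0.2633]
ee_rot: [3.137, -0.0, 1.36]
force: [0.2, -0.4, -0.8]
opening: 0.0921
scene 4168 ((582.2755126953125, 81.73661804199219), (189.1085205078125, 208.70587158203125), 78.04547882080078) [ 0.0028 -0.0055  0.0644]
ball 45 [ 0.5115 -0.0499  0.1177]
side 5514 ((583.0140380859375, 81.18647003173828), (192.3708038330078, 206.2027587890625), 78.04972076416016) [ 0.0018 -0.0058  0.065 ]
ball 86 [ 0.519  -0.0512  0.1188]
ball [ 0.5156348  -0.05983084]
behind [ 0.47163456 -0.050398  ]
TCP [0.5805 0.0803 0.2609] eul [1.80e+02 1.00e-01 7.79e+01] F [ 0.3  0.  -0.2] op 0.0921 t 47.8
ROW [-150.6  -79.2    1. ] [8.000e-02 0.000e+00 9.004e+01]
[ 0.42  0.45 -0.82  1.68  0.35  1.17  0.88]
```

Cover released: level, centre matches the start and plate top ~65 mm. Next the stick. I'll take the ball lightly between the pads (jaws across), push it away from the front and hold.

```bash
python3 - <<'E'
from h import *
go(.5156,-.0598,.16,77.9)
E
python3 -m pendant '[[[-10,-4,0,0,0,0],[-28,-8,0,0,0,0],[-52,-14,0,0,0,0],[-78,-20,0,0,0,0],[-104,-26,0,0,0,0],[-126,-31,5,0,0,0],[-142,-34,15,0,0,0],[-150,-35,30,0,0,0],[-151,-35,50,0,0,0],[-151,-35,70,0,0,0],[-151,-35,88,0,0,0],[-151,-35,98,0,0,0]]]' -1 8
python3 - <<'E'
from h import *
go(.5156,-.0598,.095,77.9); c=cap('wrist','wrist16')
E
```

```text
TCP [0.5805 0.0803 0.2609] eul [1.80e+02 1.00e-01 7.79e+01] F [ 0.3  0.  -0.2] op 0.0921 t 47.8
ROW [-150.5  -34.3  101. ] [0.05 0.05 0.04]
clock: 48.82
position: [0.5122, -0.0609, 0.1599]
ee_rot: [-3.137, 0.001, 1.36]
force: [-0.4, -0.8, -0.1]
opening: 0.0919
TCP [ 0.5122 -0.0609  0.1599] eul [-1.798e+02  1.000e-01  7.790e+01] F [-0.4 -0.8 -0.1] op 0.0919 t 48.8
ROW [ 1.9  3.3 64.9] [-0.25  0.07  0.01]
```

View pics/wrist16.png

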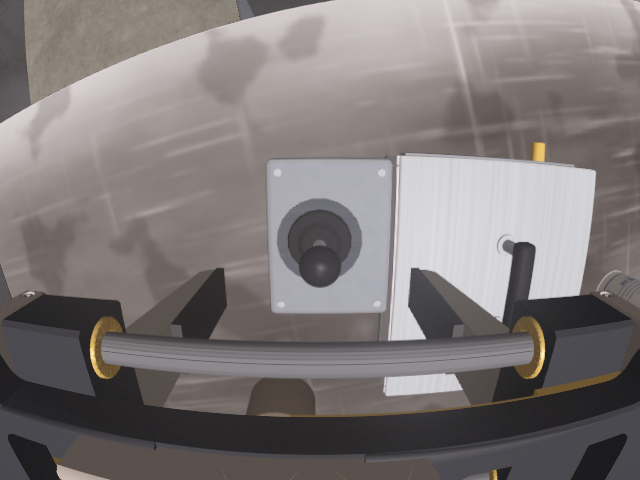

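The ball is at (320,267), between the fingers. The cover's plate seems to overhang the rim at its front left: corner at (595,170) against a rim line ending near (575,165). It may have been knocked, so I'll measure it.

```bash
python3 - <<'E'
from h import *
cover()
c=cap('wrist'); held(c,320,267); p=onplane(c,np.array([399,595,585]),np.array([155,170,260]),.065,True); print(p.round(4)); print('exp',[slot(-103,93),slot(-103,-93)])
E
```

```text
scene 4168 ((581.9164428710938, 81.53753662109375), (188.5363006591797, 210.8966064453125), 77.81249237060547) [ 0.0026 -0.0051  0.0643]
ball 45 [ 0.5121 -0.0507  0.1178]
side 5500 ((583.2185668945312, 81.91028594970703), (192.24456787109375, 206.2340850830078), 78.07140350341797) [ 0.0014 -0.0049  0.065 ]
ball 74 [ 0.519  -0.0511  0.1174]
in tool mm [ -0.1 -12.7  -3. ]
[[0.4633 0.0101 0.065 ]
 [0.5022 0.1919 0.065 ]
 [0.5829 0.1752 0.065 ]]
exp [array([0.50008285, 0.19202455]), array([0.4610938 , 0.01015687])]
```

```bash
python3 - <<'E'
from h import *
c=cap('wrist'); p=onplane(c,320,267,.113,True); print('ball',p); go(p[0],p[1],.095,77.9)
P=cloud(c,True); Z=P[...,2]; a=np.radians(WY); Rm=np.array([[np.cos(a),-np.sin(a)],[np.sin(a),np.cos(a)]]); L=(P[...,:2]-W)@Rm
m=(abs(L[...,0])<.1)&(abs(L[...,1])<.09)&(Z>.055)&(Z<.075); q=np.c_[L[m],Z[m]]; A=np.c_[q[:,:2],np.ones(len(q))]; print('plate',len(q),np.linalg.lstsq(A,q[:,2],rcond=None)[0].round(4))
m=(abs(L[...,0]+.025)<.045)&(abs(L[...,1]+.15)<.05)&(Z>.035)&(Z<.05); q=np.c_[L[m],Z[m]]; A=np.c_[q[:,:2]-q[:,:2].mean(0),np.ones(len(q))]; print('console',len(q),np.linalg.lstsq(A,q[:,2],rcond=None)[0].round(4))
E
```

```text
ball [ 0.5200695 -0.0606592  0.113    ]
TCP [ 0.5152 -0.0601  0.1636] eul [179.9   0.   78. ] F [ 0.3 -0.8  0.3] op 0.0918 t 49.1
ROW [ 0.5  4.8 68.6] [0.09 0.04 0.05]
plate 24864 [-0.0017  0.      0.0651]
console 8906 [-0.0089  0.0012  0.0455]
```

The plate is level at 65.1 mm in the wrist depth, so the cover was not knocked. Now down onto the ball.

```bash
python3 -m pendant '[[[0,1,12,0,0,0],[0.5,2,28,0,0,0],[0.5,2.5,44,0,0,0],[0.5,2.5,56,0,0,0],[0.5,2.5,64,0,0,0],[0.5,2.5,67,0,0,0],[0.5,2.5,68,0,0,0],[0.5,2.5,68,0,0,0]]]' -1 8
python3 -m pendant '[[[0,0,0,0,0,0],[0,0,0,0,0,0],[0,0,0,0,0,0],[0,0,0,0,0,0],[0,0,0,0,0,0],[0,0,0,0,0,0],[0,0,0,0,0,0],[0,0,0,0,0,0],[0,0,0,0,0,0],[0,0,0,0,0,0],[0,0,0,0,0,0]]]' 1 8
python3 - <<'E'
from h import *
go(.5156,-.0598,.095,77.9)
E
```

```text
clock: 49.73
position: [0.5181, -0.0601, 0.0958]
ee_rot: [3.14, 0.001, 1.361]
force: [-0.8, -0.2, 0.6]
opening: 0.0919
clock: 50.65
position: [0.5181, -0.0601, 0.0958]
ee_rot: [3.14, 0.001, 1.361]
force: [0.8, -0.5, -0.3]
opening: 0.0251
TCP [ 0.5181 -0.0601  0.0958] eul [179.9   0.   78. ] F [ 0.8 -0.5 -0.3] op 0.0251 t 50.6
ROW [-0.2 -2.5  0.8] [0.12 0.04 0.06]
```

```bash
python3 -m pendant '[[[0,7,0.4,0,0,0],[0,14,1.7,0,0,0],[0,20,3.4,0,0,0],[0,24.5,5,0,0,0],[0,24.5,5,0,0,0],[0,24.5,5,0,0,0],[0,24.5,5,0,0,0],[0,24.5,5,0,0,0]]]' 1 20
python3 - <<'E'
from h import *
go(*slot(-35+25.5,-150),.091,77.9); cover()
E
```

```text
clock: 51.32
position: [0.5419, -0.0651, 0.0909]
ee_rot: [3.14, 0.001, 1.361]
force: [-2.7, -0.1, 3.4]
opening: 0.0244
TCP [ 0.5419 -0.0651  0.0909] eul [179.9   0.   78. ] F [-2.7 -0.1  3.4] op 0.0244 t 51.3
ROW [-0.3 -1.3 -0.1] [0.11 0.04 0.07]
scene 4174 ((581.7343139648438, 81.90919494628906), (188.09634399414062, 209.664306640625), 77.87689971923828) [ 0.0033 -0.0051  0.0643]
ball 91 [ 0.535  -0.0749  0.1194]
side 5508 ((583.1011962890625, 79.753662109375), (194.3621368408203, 206.69979858398438), 78.21809387207031) [ 0.0012 -0.0048  0.0649]
ball 22 [ 0.5336 -0.0551  0.1131]
```

```bash
Z='';  python3 -m pendant '[[[0,0,0,0,0,0],[0,0,0,0,0,0],[0,0,0,0,0,0],[0,0,0,0,0,0],[0,0,0,0,0,0],[0,0,0,0,0,0],[0,0,0,0,0,0],[0,0,0,0,0,0],[0,0,0,0,0,0],[0,0,0,0,0,0],[0,0,0,0,0,0],[0,0,0,0,0,0]]]'
python3 -m pendant '[[[0,0,0,0,0,0],[0,0,0,0,0,0],[0,0,0,0,0,0],[0,0,0,0,0,0],[0,0,0,0,0,0],[0,0,0,0,0,0],[0,0,0,0,0,0],[0,0,0,0,0,0],[0,0,0,0,0,0],[0,0,0,0,0,0],[0,0,0,0,0,0],[0,0,0,0,0,0]]]'
python3 -m pendant '[[[0,0,0,0,0,0],[0,0,0,0,0,0],[0,0,0,0,0,0],[0,0,0,0,0,0],[0,0,0,0,0,0],[0,0,0,0,0,0],[0,0,0,0,0,0]]]'
```

```text
clock: 52.42
position: [0.5419, -0.0651, 0.0909]
ee_rot: [3.14, 0.001, 1.361]
force: [-2.5, 1.0, 3.1]
opening: 0.0247
clock: 53.42
position: [0.5419, -0.0652, 0.0909]
ee_rot: [3.14, 0.001, 1.361]
force: [-2.5, 0.8, 3.6]
opening: 0.0246
clock: 54.0
position: [0.5419, -0.0651, 0.0909]
ee_rot: [3.14, 0.001, 1.361]
force: [-2.4, -0.5, 3.7]
opening: 0.025
```

```bash
python3 -m pendant '[[[0,0,0,0,0,0],[0,0,0,0,0,0],[0,0,0,0,0,0],[0,0,0,0,0,0],[0,0,0,0,0,0],[0,0,0,0,0,0],[0,0,0,0,0,0],[0,0,0,0,0,0],[0,0,0,0,0,0],[0,0,0,0,0,0]]]' -1
python3 -m pendant '[[[0,0,-8,0,0,0],[0,0,-25,0,0,0],[0,0,-50,0,0,0],[0,0,-80,0,0,0],[0,0,-110,0,0,0],[0,0,-140,0,0,0],[0,0,-165,0,0,0],[0,0,-180,0,0,0],[0,0,-190,0,0,0],[0,0,-190,0,0,0]]]'
python3 -m pendant '[[[0,-10,0,0,0,0],[0,-25,0,0,0,0],[0,-40,0,0,0,0],[0,-50,0,0,0,0],[0,-60,0,0,0,0],[0,-60,0,0,0,0],[0,-60,0,0,0,0]]]'
python3 - <<'E'
from h import *
cover(); c=cap('wrist','wrist17'); s=bot.get_state(); print(s['position'],s['opening'])
P=cloud(c,True);Z=P[...,2]; a=np.radians(WY); Rm=np.array([[np.cos(a),-np.sin(a)],[np.sin(a),np.cos(a)]]); L=(P[...,:2]-W)@Rm
m=(abs(L[...,0])<.1)&(abs(L[...,1])<.09)&(Z>.055)&(Z<.075); q=np.c_[L[m],Z[m]]; print('plate',len(q),np.linalg.lstsq(np.c_[q[:,:2],np.ones(len(q))],q[:,2],rcond=None)[0].round(4))
E
```

```text
clock: 54.83
position: [0.5419, -0.0652, 0.0909]
ee_rot: [3.14, 0.001, 1.361]
force: [-0.4, 0.2, -0.0]
opening: 0.0894
clock: 55.67
position: [0.5426, -0.0648, 0.2834]
ee_rot: [3.136, 0.001, 1.361]
force: [0.0, 0.6, -1.0]
opening: 0.0919
clock: 56.25
position: [0.4836, -0.0526, 0.2829]
ee_rot: [3.135, 0.002, 1.36]
force: [0.2, -0.2, -0.6]
opening: 0.0921
scene 4075 ((578.6404418945312, 83.35716247558594), (188.31326293945312, 209.5394287109375), 77.88716888427734) [-0.0002 -0.0043  0.0645]
ball 45 [ 0.5123 -0.0516  0.1176]
side 5540 ((581.096435546875, 81.5572280883789), (193.34153747558594, 209.9707794189453), 78.38478088378906) [-0.0012 -0.0045  0.065 ]
ball 86 [ 0.519  -0.0516  0.1193]
[ 0.48436662 -0.05250025  0.28294122] 0.09162401956272612
plate 16882 [-0.0019 -0.      0.065 ]
```

View pics/wrist17.png

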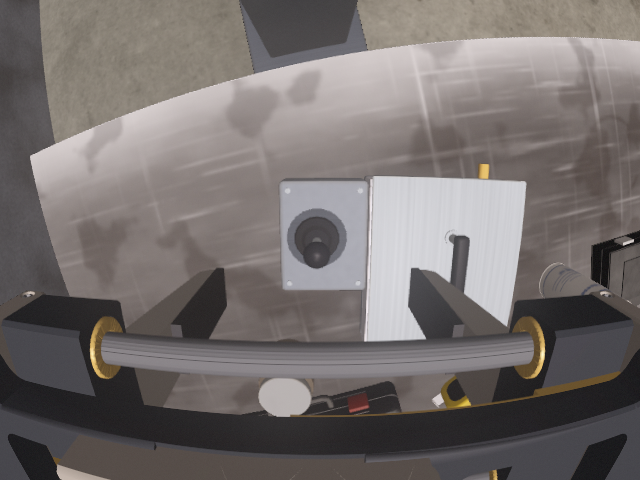

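The stick is upright again (ball at (317,255)), and the cover is on with nothing overlapping the jar or can. The cover's fitted centre moved about 2.5 mm, within the lip's play, so I'll take one more check of it and the bystanders.

```bash
python3 -m pendant '[[[0,-10,0,0,0,0],[0,-20,0,0,0,0],[0,-20,0,0,0,0],[0,-20,0,0,0,0],[0,-20,0,0,0,0],[0,-20,0,0,0,0]]]'
python3 - <<'E'
from h import *
cover()
for n in('scene','side'):
    c=cap(n);P=cloud(c);Z=P[...,2]
    for nm,a,b,x,y in(('jar',.085,.1,.69,-.135),('can',.17,.21,.665,.277)):
        q=P[(Z>a)&(Z<b)&(abs(P[...,0]-x)<.06)&(abs(P[...,1]-y)<.06)]; print(n,nm,q.min(0).round(3),q.max(0).round(3))
E
```

```text
clock: 56.9
position: [0.465, -0.0485, 0.283]
ee_rot: [3.135, 0.001, 1.36]
force: [0.1, 0.4, 0.4]
opening: 0.0918
scene 4088 ((578.208251953125, 82.89459228515625), (189.0515899658203, 209.284912109375), 78.24321746826172) [ 0.0005 -0.0042  0.0645]
ball 45 [ 0.5121 -0.0514  0.1174]
side 5547 ((581.1171264648438, 81.90814208984375), (192.20384216308594, 210.30816650390625), 78.09217071533203) [-0.0006 -0.0038  0.065 ]
ball 89 [ 0.519  -0.0517  0.1185]
scene jar [ 0.657 -0.167  0.085] [ 0.719 -0.101  0.098]
scene can [0.64  0.251 0.17 ] [0.688 0.301 0.202]
side jar [ 0.66  -0.17   0.085] [ 0.723 -0.102  0.099]
side can [0.643 0.25  0.17 ] [0.692 0.302 0.204]
```

```bash
python3 -c "from bench import bot; print(bot.job_done())"
```

```text
the job is handed in; nothing more can be done
None
```

The job is done and handed in at about 57 s of robot time. Only three wrenches were present.

**What I did**
- I lifted the cover off and set it on the free bench to the left.
- I laid the three wrenches flat in the basin, side by side at about 42, 2 and −35 mm across. Their rings all face the front and their angles are within 1° of the basin's length.
- I put the cover back on the rim.
- I then held the stick by its ball, pushed it straight away from the front to about 0.4 rad, held it for about 3 s, and let it spring back.

**Last checks**
- **Cover:** the plate top is at 64.5 to 65.0 mm in the scene and side views, the same as at the start. The wrist depth showed it level to about 2 mrad; the scene and side views showed a slope of about 4 mrad, under 1 mm across the plate.
- **Cover position:** after the stick was released, its measured centre was 2 to 4 mm nearer the front than just after I set it down. That is within the lip's play, so I left it.
- **Stick:** it is upright again.
- **Jar and can:** both are where they started, to within the measurement.
- **Robot:** the gripper is open and clear of everything.

No check failed. The first lift may have dragged the cover a few millimetres sideways, because the grip point read about 8 mm off the camera estimate. That did not affect where I put it back.

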